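# Pour the fuller scuttle tin into the scale bowl

### The job

Two lookalike scuttle tins hold steel drink-chilling balls, one three and the other only one; you cannot see in and the tins themselves differ in weight, so what tells is the weight you feel rolling inside when you tilt one. Find the fuller tin and pour all its balls, and no others, into the bowl of the kitchen scale. Leave both tins standing upright on the worktop, and do not shift the egg timer, napkin ring, jelly mould or sugar tin.

Things in the scene. Friction and masses are not known exactly. Their poses are not given: they have to be found in the camera images.
- tin_1: White enamelled scuttle tin, mouth towards -x, handle on the back (+x). Flat inner floor from x -40 to +50 mm, then a chute climbing 32 deg to the lip at x -82, z 29. Outside x -82 to +53, 60 wide (y, flat sides), 82 high, walls 3; origin on its underside, z up. Roof from x -71 back. Empty mass hidden, 0.15 to 0.48 kg, centre of mass x -6, z 41. On a 4 mm cork mat.
- tin_2: Same shape as tin_1, own hidden mass. Either may hold the three balls (24 mm, 57 g each), the other one; they roll freely on the floor, with three best at 20 deg of tilt, and out over the lip if tipped mouth-down well over 32 deg (45 to 50). A loose 20 g flap hung at x -72, z 72 hides the mouth; it swings open as the tin is tipped. Grip high: sides above z 45.
- bowl_rim (a point): Centre of the open mouth of the round steel bowl on the kitchen scale, in the rim's plane, about 97 mm above the worktop when empty. Rim 150 mm across outside, bowl 41 mm deep, inner floor about 92 mm across. The scale's base is fixed, 150 x 130 mm, 30 mm high, under the bowl.
- bowl (a joint): How far the bowl has sunk on the scale's spring, m: 0 empty, about 0.003 for each ball, 0.009 for three; it can go to 0.022.
- egg_timer: Bystander: cream bakelite timer shaped like an egg, 74 mm across, 84 high; origin under its centre.
- napkin_ring: Bystander: chrome napkin ring standing on its end, 48 mm across, 30 high; origin under its centre.
- jelly_mould: Bystander: fluted aluminium jelly mould, mouth down, 122 mm across, 66 high; origin under its centre.
- sugar_tin: Bystander: round red enamel sugar tin with lid and knob, 105 mm across, 150 high; origin under its centre.
Not all that is in view belongs to the job. What is shaped like the tin_1 but red is not meant.

How it is judged:
On the way:
1. the three balls of the fuller tin lie in the scale bowl and the scale shows their weight (value of joint bowl between 0.0078 and 0.0102 m), for 0.5 s.
At the end, for the whole second after the job is handed in: The scale bowl has sunk 7.8 to 10.2 mm (three balls, no more and no fewer) and both tins stand upright (within 5 degrees) and still on the worktop or a cork mat (all of step 1 and angle between each of tin_1, tin_2's own z axis and vertical below 0.09 rad and height (world z) of each of tin_1, tin_2 below 0.012 m and linear speed of each of tin_1, tin_2 below 0.02 m/s); the robot touches nothing.
It fails at once if a bystander (egg timer, napkin ring, jelly mould or sugar tin) is shifted more than 20 mm (distance of any of egg_timer, napkin_ring, jelly_mould, sugar_tin from where it was at the start of the episode above 0.02 m).
It also fails if it takes over 72 s, if anything falls off the work surface, if the arm or the gripper's body presses on something with over 40 N, if the wrist force passes 120 N, or if a joint passes its speed limit or range.

### The arm

A 6-joint arm with a two-finger parallel gripper is mounted at the origin on the work surface. World frame = base frame: x ahead of the robot, y to its left, z up, the work surface at z = 0. Lengths are in m, angles in rad, forces in N, time in s.
With the tool pointing down it reaches from about 0.375 to 0.9 m from the base axis. Payload 3.1 kg.
Tool frame: the origin (TCP) lies on the centre line of the jaws, within the pads' length; the fingertips stand manip.finger_overhang ahead of it and the grasp point (between the pads) lies 11 mm behind it (manip.finger_overhang is the distance from the TCP to the fingertips, in m); y points along the fingers, z is the direction in which the jaws open and shut, and the axes are right-handed (so a half turn about y gives the same grasp; the last joint's range is limited). The gripper opens to 85 mm and grips with 20 to 120 N. Pads are 22 mm wide; open, the fingers measure 114 mm over their backs; the gripper's body (76 mm by 85 mm) begins 54 mm behind the grasp point. The pads swing forward as they close: fully open they stand 13 mm farther back than shut.
Start: joints at [1.113, 0.527, 1.433, -0, 1.181, -0.178], TCP at [0.172, 0.601, 0.239] pointing down, gripper open.
Joint ranges: [-3.08, 3.08], [-0.75, 2.2], [0.22, 2.44], [-1.43, 4.57], [0, 2.65], [-2.85, 2.85]. Speed limits (rad/s): [2.79, 2.79, 3.14, 3.14, 3.14, 3.14].

### API

Orientations are given as a unit quaternion [x, y, z, w].
In Python, from station import manip gives the robot as it stands.
- The arm moves only by the tool send_rows, never from a script. Its argument "plan" is a list of rows, each an object with "linear": the shift along the tool's x, y, z in units of 30 mm (1.0 is 30 mm), a list of three; "roll": the turn about the tool's y in units of 6 degrees (1.0 is 6 degrees). In form: [{"linear": [tx, ty, tz], "roll": roll}, ...]. A call has exactly 5 rows; each row shifts and turns the commanded pose from where the row before left it, along the tool's axes as they then stand; what a row does not reach is not made up. A row lasts 1/8 s, in which the tool goes at most 62.5 mm and 10.7 degrees, less where a joint would pass 70% of its speed; a pose out of reach is approached as far as the arm can. A call is refused whole if a number of a shift passes 1 or a number of a turn 1, either way. A call with a gripper value outside its range is refused whole. "claw" is the finger opening in mm, from 0 to 85.4, set as the call begins (left out, the last holds). The fingers move at their own pace and stop on an object; "force" is the grip in N (left out, the last holds). Time passes only in rows, so rows that do not move let the fingers close, or fill a call up. It gives the time, the measured TCP pose, the force and the opening at its end, in the units of the state.
- manip.sense(): the state, without advancing time (a new reading comes with each control period).
- manip.snapshot(name): name is "scene" or "top" or "wrist"; returns the picture (480x640x3 uint8, blue, green, red); there is no depth.
- manip.get_calibration(name): a dict with "fovy" (degrees; the focal length in pixels is half the picture's height over the tangent of half this angle, whatever the lens; pixels are square), "cx", "cy" (the principal point, pixels), "cam_to_world" (4x4, takes a point from camera to world coordinates); the wrist camera has in their place "tool_from_camera" (4x4, takes a point from camera to tool coordinates, whose origin is the TCP and whose axes are the tool frame's). Camera axes: x right, y down, z forward; pixel columns grow to the right and rows downward; lengths in m; the calibration is good to about 2 mm. The wrist camera is an equidistant fisheye: a pixel r from the principal point sees the ray r / f radians off the axis. A picture is of the moment at which its call begins: read the wrist's pose just before it. get_calibration takes no time and is no camera call.
- manip.sign_off(): hands the job in, once; it reports no verdict.
Trained networks look in the newest picture that a camera, given by its name, has taken for a name from the list of things; names that differ only in an ending like _2 or _b are one class to them, and where a whole thing is asked for, a point or a joint stands for the part that bears it (a point fixed in the world has none). Each returns a list of dicts, best first, with "p" (0 to 1); they miss things now and then, are a little off and sometimes report something else, mostly with a low value. They report only what shows in the picture. A call takes as long as a camera call. They do not tell look-alikes from the thing itself.
- manip.look_for(camera, query): "extent" ([left, top, right, bottom] in pixels, round what is visible of it).
The state is a dict: "t": time; "q": joint angles; "qd": joint speeds; "tau": joint torques, N m; "tcp_pos": TCP position; "tool_rot": TCP orientation; "force": force on the tool from outside, world axes, zero at the start; "ft_torque": the same for the moment, N m; "finger_gap": opening from 0.0 (shut) to 1.0 (fully open).
Only numpy, scipy, OpenCV 4.12 (cv2) and the standard library are available. Lean on these libraries where they do the work, as an engineer would, in place of code of your own. Each camera call takes 0.05 s, during which the arm holds its last target.

## Working session

There is one attempt and no reset: what is moved stays moved. The work goes in short steps, Python scripts to look and compute and a tool call to move; the robot and the scene stay as the last step left them, time stands still between calls to the robot, and variables do not carry over. Pictures are saved under pics/ and viewed, and the job is handed in when it is done.

Besides the shell and the picture viewer there is one more tool, called after "Request:" by a JSON object that holds its "op" and its "data", one argument or row to a line. send_rows: Moves the arm, as the interface text tells. Its arguments: {"type":"object","properties":{"plan":{"type":"array"},"claw":{"type":"number"},"force":{"type":"number"}},"required":["plan"]}

```bash
ls; mkdir -p pics; python3 - <<'E'
from station import manip
import cv2,numpy as np
print(manip.sense()); print(manip.finger_overhang)
for c in ("scene","top","wrist"):
    im=manip.snapshot(c); cv2.imwrite(f"pics/{c}0.png",im); 
    k=manip.get_calibration(c); print(c,k)
    for q in (["tin_1","bowl_rim","egg_timer","napkin_ring","jelly_mould","sugar_tin"] if c!="wrist" else []):
        print(c,q,[(np.round(d['extent']).tolist(),round(d['p'],2)) for d in manip.look_for(c,q)])
E
```

```text
pics
{'t': 0.0, 'q': array([ 1.11347450e+00,  5.28482398e-01,  1.43393916e+00, -8.87673160e-06,
        1.18139278e+00, -1.78514015e-01]), 'qd': array([-0.00062505, -0.000684  ,  0.00102933, -0.00231634, -0.00059863,
        0.00276159]), 'tau': array([ 8.92824773e-04, -4.42341113e+01, -1.78028011e+01, -1.58226239e-04,
        8.11021077e-03,  2.58971852e-06]), 'tcp_pos': array([0.17166645, 0.60021582, 0.23831191]), 'tool_rot': array([ 0.7009939 , -0.09849602,  0.09801047, -0.69949984]), 'force': array([ 0.43313277,  0.82370606, -0.37664952]), 'ft_torque': array([-0.06417537,  0.00310676,  0.02561261]), 'finger_gap': 0.9953237425684656}
0.008
scene {'fovy': 52.846882650431986, 'cx': 313.9556348702275, 'cy': 253.42182040651716, 'cam_to_world': array([[ 0.82222686,  0.43404913, -0.36816349,  0.96143544],
       [ 0.5690884 , -0.61670971,  0.5438819 , -0.60169923],
       [ 0.00902147, -0.65671188, -0.75408761,  0.91131868],
       [ 0.        ,  0.        ,  0.        ,  1.        ]])}
scene tin_1 [([234.0, 285.0, 293.0, 363.0], 0.82), ([356.0, 203.0, 420.0, 248.0], 0.78), ([149.0, 249
[... 899 characters left out ...]
]
top egg_timer [([280.0, 165.0, 306.0, 196.0], 0.65)]
top napkin_ring [([290.0, 269.0, 360.0, 337.0], 0.7), ([314.0, 222.0, 338.0, 240.0], 0.46)]
top jelly_mould [([476.0, 248.0, 529.0, 294.0], 0.95)]
top sugar_tin [([85.0, 269.0, 154.0, 324.0], 0.71)]
wrist {'fovy': 65.70646984690485, 'cx': 318.5251083188117, 'cy': 233.28713278791346, 'tool_from_camera': array([[ 2.93270658e-04,  9.50742443e-01,  3.09981809e-01,
        -7.97485258e-02],
       [ 5.49597374e-04, -3.09981929e-01,  9.50742290e-01,
        -1.34107082e-01],
       [ 9.99999806e-01, -1.08459628e-04, -6.13434154e-04,
         2.09871274e-04],
       [ 0.00000000e+00,  0.00000000e+00,  0.00000000e+00,
         1.00000000e+00]])}
```

View pics/scene0.png

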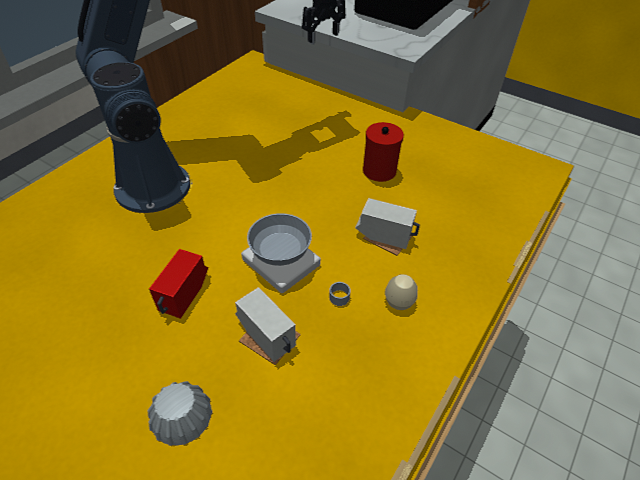

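View pics/top0.png

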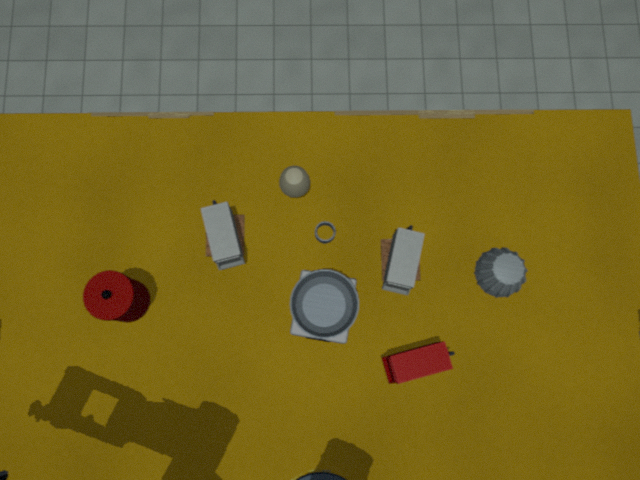

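View pics/wrist0.png

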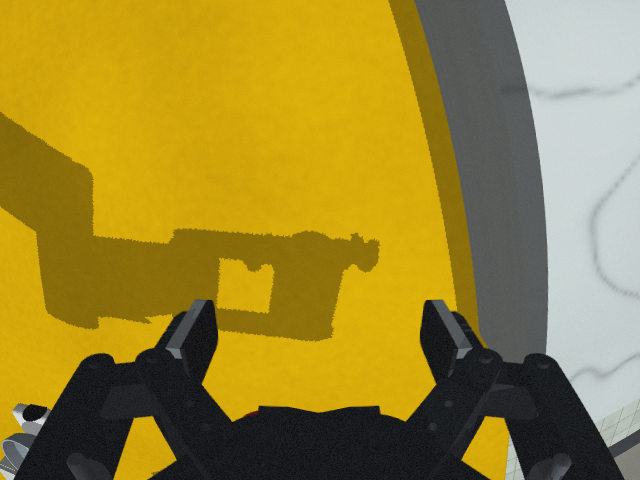

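The white tins are at scene (388,225)/(267,325) and top (223,235)/(403,260). The one at scene (178,283) and top (418,362) is red, so it isn't meant. Next I'll enlarge the top view and measure.

```bash
cat > h.py <<'E'
from station import manip
import cv2,numpy as np
def cal(n):
    k=manip.get_calibration(n); f=240/np.tan(np.radians(k['fovy'])/2); return k,f
def unproj(n,uv,z):
    k,f=cal(n); T=k['cam_to_world']; uv=np.atleast_2d(uv).astype(float)
    d=np.c_[(uv[:,0]-k['cx'])/f,(uv[:,1]-k['cy'])/f,np.ones(len(uv))]@T[:3,:3].T
    s=(z-T[2,3])/d[:,2]; return T[:3,3]+d*s[:,None]
def proj(n,P):
    k,f=cal(n); T=k['cam_to_world']; p=(np.atleast_2d(P)-T[:3,3])@T[:3,:3]
    return np.c_[k['cx']+f*p[:,0]/p[:,2],k['cy']+f*p[:,1]/p[:,2]]
def tinpts(x,y,yaw,z0=0.004):
    c=[(-.071,s*.03,.082) for s in(-1,1)]+[(.053,s*.03,.082) for s in(1,-1)]+[(.053,s*.03,0) for s in(-1,1)]+[(-.04,s*.03,0) for s in (1,-1)]+[(-.082,s*.03,.029) for s in (-1,1)]
    c=np.array(c); R=np.array([[np.cos(yaw),-np.sin(yaw)],[np.sin(yaw),np.cos(yaw)]])
    return np.c_[c[:,:2]@R.T+[x,y],c[:,2]+z0]
E
python3 - <<'E'
from h import *
top=cv2.imread('pics/top0.png'); sc=cv2.imread('pics/scene0.png')
hsv=cv2.cvtColor(top,cv2.COLOR_BGR2HSV)
for (l,t,r,b) in [(195,195,248,275),(378,222,428,298)]:
    m=np.zeros(top.shape[:2],np.uint8); m[t:b,l:r]=((hsv[t:b,l:r,1]<60)&(hsv[t:b,l:r,2]>150))*255
    n,lab,st,_=cv2.connectedComponentsWithStats(m); i=1+st[1:,4].argmax()
    v,u=np.where(lab==i); P=unproj('top',np.c_[u,v],.086)
    rc=cv2.minAreaRect((P[:,:2]*1000).astype(np.float32)); print(rc, st[i], cv2.boxPoints(rc).round().tolist())
print('bowl', unproj('top',[[324.5,303]],.097), 'scene', unproj('scene',[[279.5,240]],.097))
for n,(u,v),z in [('egg',(294,182),.05),('ring',(325,233),.03),('mould',(507,268),.066),('sugar',(106,295),.15)]: print(n,unproj('top',[[u,v]],z).round(3))
a=cv2.resize(top[140:390,190:440],(600,600),interpolation=cv2.INTER_CUBIC)
cv2.imwrite('pics/topc.png',a)
b=cv2.resize(sc[190:370,220:430],None,fx=3.3,fy=3.3,interpolation=cv2.INTER_CUBIC)
cv2.imwrite('pics/scc.png',b)
E
```

```text
Traceback (most recent call last):
ValueError: attempt to get argmax of an empty sequence
```

```bash
python3 - <<'E'
from h import *
top=cv2.imread('pics/top0.png'); sc=cv2.imread('pics/scene0.png')
hsv=cv2.cvtColor(top,cv2.COLOR_BGR2HSV)
print(hsv[235,220],hsv[255,405],hsv[264,230],hsv[288,397],hsv[230,255])
for (l,t,r,b) in [(195,195,248,275),(378,222,428,298)]:
    m=np.zeros(top.shape[:2],np.uint8); m[t:b,l:r]=((hsv[t:b,l:r,1]<60)&(hsv[t:b,l:r,2]>hsv[235,220,2]-15))*255
    n,lab,st,_=cv2.connectedComponentsWithStats(m); i=1+st[1:,4].argmax()
    v,u=np.where(lab==i); P=unproj('top',np.c_[u,v],.086)
    rc=cv2.minAreaRect((P[:,:2]*1000).astype(np.float32)); print(rc, st[i], cv2.boxPoints(rc).round().tolist())
print('bowl', unproj('top',[[324.5,303]],.097), 'scene', unproj('scene',[[279.5,240]],.097))
for n,(u,v),z in [('egg',(294,182),.05),('ring',(325,233),.03),('mould',(507,268),.066),('sugar',(106,295),.15)]: print(n,unproj('top',[[u,v]],z).round(3))
a=cv2.resize(top[140:390,190:440],(600,600),interpolation=cv2.INTER_CUBIC)
cv2.imwrite('pics/topc.png',a)
b=cv2.resize(sc[190:370,220:430],None,fx=3.3,fy=3.3,interpolation=cv2.INTER_CUBIC)
cv2.imwrite('pics/scc.png',b)
E
```

```text
[ 77  13 139] [ 77  13 142] [ 84  11 112] [75 19 81] [ 24 214 132]
((628.5828857421875, 215.97113037109375), (122.47435760498047, 59.41543197631836), 14.247353553771973) [ 201  202   38   59 1442] [[562.0, 230.0], [577.0, 172.0], [695.0, 202.0], [681.0, 260.0]]
((564.413818359375, -194.95196533203125), (59.33428192138672, 122.57439422607422), 75.6629409790039) [ 388  228   36   59 1452] [[498.0, -209.0], [616.0, -239.0], [631.0, -181.0], [512.0, -151.0]]
bowl [[ 0.46398001 -0.0131851   0.097     ]] scene [[ 0.47616797 -0.02627549  0.097     ]]
egg [[0.75  0.051 0.05 ]]
ring [[ 0.633 -0.019  0.03 ]]
mould [[ 0.539 -0.426  0.066]]
sugar [[0.483 0.433 0.15 ]]
```

View pics/topc.png

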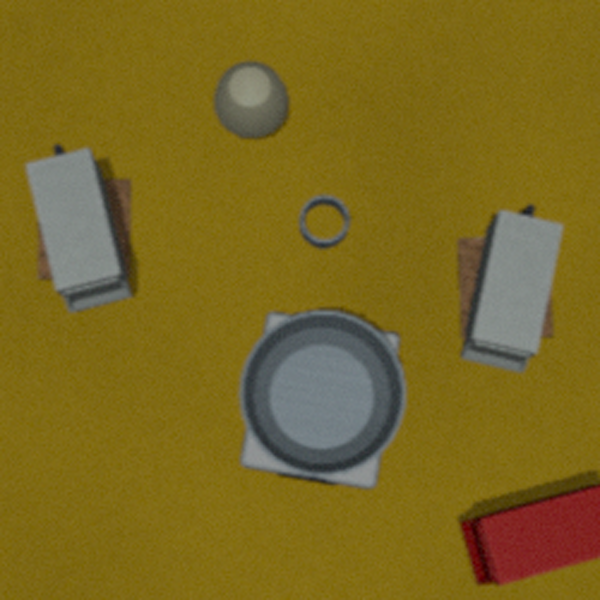

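View pics/scc.png

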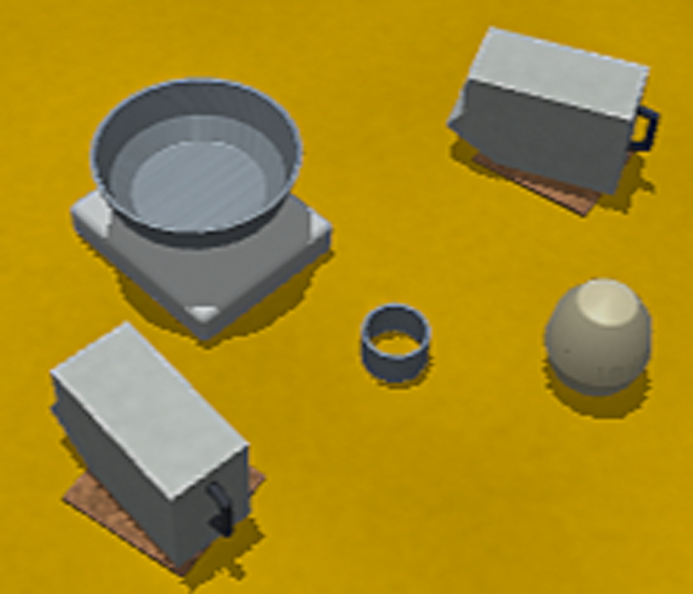

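```bash
python3 - <<'E'
from h import *
for n in('scene','top'):
    im=cv2.imread(f'pics/{n}0.png'); S=3
    im=cv2.resize(im,None,fx=S,fy=S,interpolation=cv2.INTER_CUBIC)
    for p in [(.637,.218,np.radians(14.3)),(.573,-.197,np.radians(-14.3))]:
        q=proj(n,tinpts(*p)); q=((q+.5)*S).astype(int)
        cv2.polylines(im,[q[:4]],True,(0,0,255),1); cv2.polylines(im,[q[4:8]],True,(0,255,0),1)
    a=np.linspace(0,6.28,60)
    for r,z,c in((.075,.097,(255,0,255)),(.046,.058,(255,255,0))):
        q=proj(n,np.c_[.464+r*np.cos(a),-.013+r*np.sin(a),z+0*a]); cv2.polylines(im,[((q+.5)*S).astype(int)],True,c,1)
    c=im[190*S:370*S,220*S:430*S] if n=='scene' else im[180*S:360*S,190*S:440*S]
    cv2.imwrite(f'pics/ov_{n}.png',c)
E
```

```text
(no output)
```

View pics/ov_scene.png

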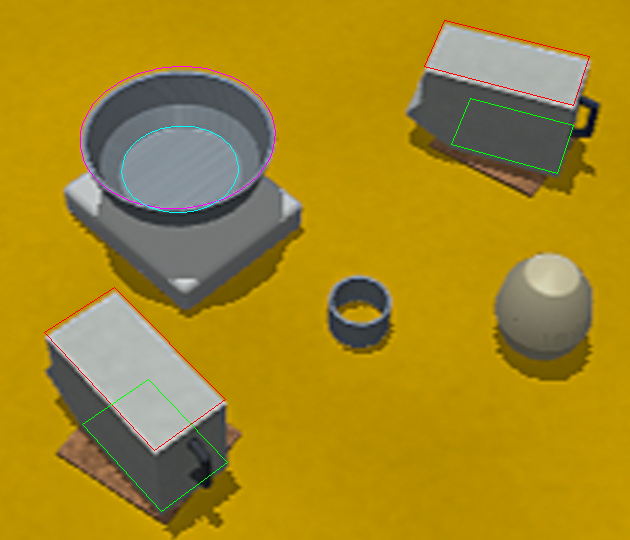

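View pics/ov_top.png

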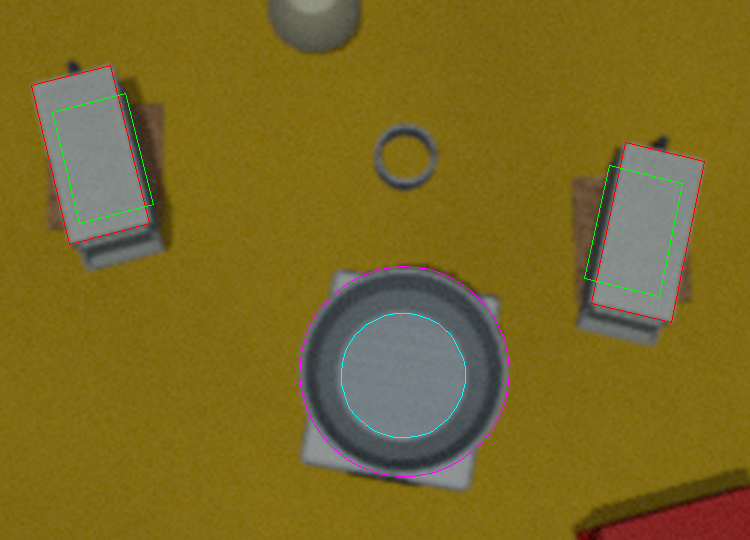

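Overlays agree with both cameras to 1–2 mm. Tin A is the one at y>0, with origin (.637,.218) and yaw 14.3°. Tin B has origin (.573,-.197) and yaw -14.3°. The bowl is at (.464,-.013). Next is a planner that prints rows.

```bash
cat >> h.py <<'E'
from scipy.spatial.transform import Rotation as Ro
def st():
    s=manip.sense(); R=Ro.from_quat(s['tool_rot']).as_matrix()
    return s,np.array(s['tcp_pos']),R
def yawof(R): return np.degrees(np.arctan2(R[1,0],R[0,0]))
def rows(p0,yaw0,p1,yaw1,n=None):
    """tool down; roll +1 = -6deg world yaw. returns rows, rotation spread evenly, translation in tool axes before each row's turn"""
    d=np.array(p1)-p0; dy=(yaw1-yaw0+180)%360-180
    k=n or 1
    while True:
        out=[];ok=True
        for i in range(k):
            y=np.radians(yaw0+dy*i/k); x=np.array([np.cos(y),np.sin(y),0]); z=np.array([-np.sin(y),np.cos(y),0])
            u=[d@x/k/.03,-d[2]/k/.03,d@z/k/.03]; r=-dy/k/6
            if max(map(abs,u))>1 or abs(r)>1: ok=False
            out.append((np.round(u,2).tolist(),round(r,2)))
        if ok or n: break
        k+=1
    for o in out: print(o)
    print(len(out),'rows')
E
python3 - <<'E'
from h import *
for i in range(6):
    s,p,R=st(); print(round(s['t'],3),p.round(4),round(yawof(R),2),s['force'].round(2),s['ft_torque'].round(3)); manip.snapshot('wrist')
rows([.172,.601,.239],-16,[.631,.2165,.2],14.3)
E
```

```text
0.75 [0.172  0.6008 0.2394] -15.97 [-0.15 -0.55  0.64] [-0.    -0.01  -0.022]
0.8 [0.1719 0.6009 0.2393] -15.97 [-0.14 -0.53 -0.41] [-0.003 -0.012  0.008]
0.85 [0.172  0.6008 0.2393] -15.98 [ 0.05 -0.53 -0.05] [-0.034  0.048 -0.044]
0.9 [0.172  0.6009 0.2393] -15.97 [ 0.26 -0.3   0.19] [-0.002  0.028  0.04 ]
0.95 [0.172  0.6009 0.2393] -15.98 [ 0.87 -0.12  0.  ] [-0.018  0.014  0.01 ]
1.0 [0.172  0.6008 0.2393] -15.97 [-0.92 -0.28 -1.21] [-0.009  0.012 -0.002]
([0.96, 0.07, -0.43], -0.27)
([0.95, 0.07, -0.45], -0.27)
([0.93, 0.07, -0.48], -0.27)
([0.92, 0.07, -0.51], -0.27)
([0.91, 0.07, -0.53], -0.27)
([0.89, 0.07, -0.56], -0.27)
([0.88, 0.07, -0.58], -0.27)
([0.86, 0.07, -0.6], -0.27)
([0.84, 0.07, -0.63], -0.27)
([0.82, 0.07, -0.65], -0.27)
([0.81, 0.07, -0.67], -0.27)
([0.79, 0.07, -0.7], -0.27)
([0.77, 0.07, -0.72], -0.27)
([0.75, 0.07, -0.74], -0.27)
([0.73, 0.07, -0.76], -0.27)
([0.7, 0.07, -0.78], -0.27)
([0.68, 0.07, -0.8], -0.27)
([0.66, 0.07, -0.82], -0.27)
([0.64, 0.07, -0.84], -0.27)
19 rows
```

Request:
{"op": "send_rows", "data": {
  "plan": [
    {"linear":[0.96,0.07,-0.43],"roll":-0.27},
    {"linear":[0.95,0.07,-0.45],"roll":-0.27},
    {"linear":[0.93,0.07,-0.48],"roll":-0.27},
    {"linear":[0.92,0.07,-0.51],"roll":-0.27},
    {"linear":[0.91,0.07,-0.53],"roll":-0.27}
  ],
  "claw": 85
}}

```text
t: 1.68
tcp_pos: [0.2936, 0.4991, 0.2289]
tool_rot: [-0.705, 0.048, -0.048, 0.706]
force: [0.4, -0.2, 0.3]
finger_gap: 0.998
```

Request:
{"op": "send_rows", "data": {
  "plan": [
    {"linear":[0.89,0.07,-0.56],"roll":-0.27},
    {"linear":[0.88,0.07,-0.58],"roll":-0.27},
    {"linear":[0.86,0.07,-0.6],"roll":-0.27},
    {"linear":[0.84,0.07,-0.63],"roll":-0.27},
    {"linear":[0.82,0.07,-0.65],"roll":-0.27}
  ]
}}

```text
t: 2.3
tcp_pos: [0.4147, 0.3982, 0.2184]
tool_rot: [-0.707, -0.002, 0.002, 0.707]
force: [-1.0, 0.8, 0.6]
finger_gap: 0.994
```

Request:
{"op": "send_rows", "data": {
  "plan": [
    {"linear":[0.81,0.07,-0.67],"roll":-0.27},
    {"linear":[0.79,0.07,-0.7],"roll":-0.27},
    {"linear":[0.77,0.07,-0.72],"roll":-0.27},
    {"linear":[0.75,0.07,-0.74],"roll":-0.27},
    {"linear":[0.73,0.07,-0.76],"roll":-0.27}
  ]
}}

```text
t: 2.92
tcp_pos: [0.5366, 0.2976, 0.2078]
tool_rot: [-0.705, -0.052, 0.052, 0.705]
force: [1.2, -0.3, 0.3]
finger_gap: 0.993
```

Request:
{"op": "send_rows", "data": {
  "plan": [
    {"linear":[0.7,0.07,-0.78],"roll":-0.27},
    {"linear":[0.68,0.07,-0.8],"roll":-0.27},
    {"linear":[0.66,0.07,-0.82],"roll":-0.27},
    {"linear":[0.64,0.07,-0.84],"roll":-0.27},
    {"linear":[0,0,0],"roll":0}
  ]
}}

```text
t: 3.55
tcp_pos: [0.6348, 0.2159, 0.1991]
tool_rot: [0.701, 0.09, -0.09, -0.701]
force: [0.2, 0.4, 0.1]
finger_gap: 0.993
```

```bash
python3 - <<'E'
from h import *
s,p,R=st(); im=manip.snapshot('wrist'); cv2.imwrite('pics/w1.png',im)
print(s['t'],p,yawof(R),R[:,1].round(3),s['q'].round(3),s['force'].round(2))
E
```

```text
3.55 [0.6348025  0.2159447  0.19909923] 14.632523766839455 [ 0.001 -0.    -1.   ] [ 0.162  0.632  1.349 -0.     1.16  -1.664] [0.16 0.37 0.09]
```

View pics/w1.png

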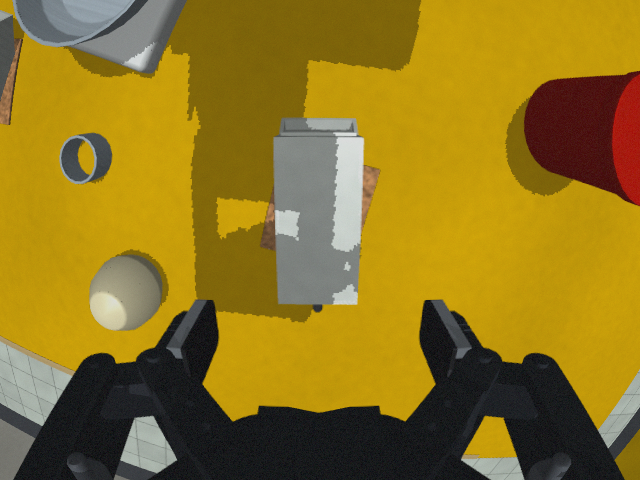

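Wrist view: tin centred at column 318, flap and mouth at the top (320,125), handle at (318,307). Jaws straddle it symmetrically. Descending.

Request:
{"op": "send_rows", "data": {
  "plan": [
    {"linear":[-0.06,0.95,0],"roll":0.05},
    {"linear":[-0.06,0.95,0],"roll":0},
    {"linear":[0,0.95,0],"roll":0},
    {"linear":[0,0.95,0],"roll":0},
    {"linear":[0,0.95,0],"roll":0}
  ]
}}

```text
t: 4.22
tcp_pos: [0.6283, 0.2181, 0.0564]
tool_rot: [-0.701, -0.089, 0.09, 0.702]
force: [-0.4, -0.5, -0.3]
finger_gap: 0.993
```

Request:
{"op": "send_rows", "data": {
  "plan": [
    {"linear":[0,0,0],"roll":0},
    {"linear":[0,0,0],"roll":0},
    {"linear":[0,0,0],"roll":0},
    {"linear":[0,0,0],"roll":0},
    {"linear":[0,0,0],"roll":0}
  ],
  "claw": 50,
  "force": 30
}}

```text
t: 4.85
tcp_pos: [0.6295, 0.217, 0.0573]
tool_rot: [-0.701, -0.089, 0.089, 0.701]
force: [0.2, -0.3, -2.8]
finger_gap: 0.7
```

```bash
python3 - <<'E'
from h import *
s,p,R=st(); im=manip.snapshot('wrist'); cv2.imwrite('pics/w2.png',im); im=manip.snapshot('scene'); cv2.imwrite('pics/s2.png',im[60:420])
print(s['t'],p,yawof(R),s['finger_gap']*85.4,s['force'].round(2),s['ft_torque'].round(3))
E
```

```text
4.85 [0.62952414 0.21697439 0.05725696] 14.505447634098571 59.74099219973672 [ 0.23 -0.31 -2.82] [-0.057  0.031 -0.012]
```

View pics/w2.png

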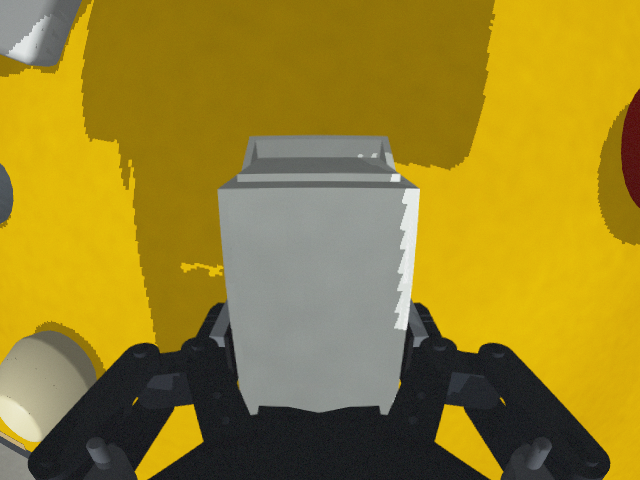

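View pics/s2.png

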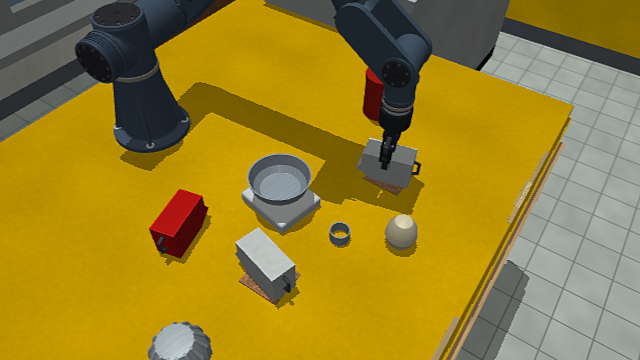

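Request:
{"op": "send_rows", "data": {
  "plan": [
    {"linear":[0,0.0,0],"roll":0},
    {"linear":[0,-0.9,0],"roll":0},
    {"linear":[0,-1,0],"roll":0},
    {"linear":[0,-1,0],"roll":0},
    {"linear":[0,-1,0],"roll":0}
  ],
  "force": 35
}}

```text
t: 5.58
tcp_pos: [0.6292, 0.2168, 0.1746]
tool_rot: [0.701, 0.089, -0.089, -0.701]
force: [-0.4, 0.7, -4.0]
finger_gap: 0.698
```

```bash
cat >> h.py <<'E'
def feel(n=10,cam='scene',save=None):
    F=[];T=[];P=[]
    for i in range(n):
        im=manip.snapshot(cam); s,p,R=st(); F.append(s['force']);T.append(s['ft_torque']);P.append(p)
    if save: cv2.imwrite(save,im)
    F=np.array(F);T=np.array(T); y=yawof(R); x=np.array([np.cos(np.radians(y)),np.sin(np.radians(y)),0]);z=np.array([-x[1],x[0],0])
    print('t',round(s['t'],2),'p',np.mean(P,0).round(4),'yaw',round(y,2),'gap',round(s['finger_gap']*85.4,1))
    print('F',F.mean(0).round(2),'sd',F.std(0).round(2),'T along tin x,y:',(T@x).mean().round(4),(T@z).mean().round(4),'sd',(T@z).std().round(3),'sem',(T@z).std()/n**.5)
    return (T@z)
E
python3 - <<'E'
from h import *
feel(12,save='pics/s3.png')
s,p,R=st(); rows(p,yawof(R),[.485,-.013,.178],0)
E
```

```text
t 6.17 p [0.6294 0.2168 0.1738] yaw 14.5 gap 59.6
F [ 0.14 -0.05 -3.15] sd [0.6  0.34 0.9 ] T along tin x,y: -0.0018 0.0207 sd 0.043 sem 0.0124102048133811
([-0.82, -0.02, -0.78], np.float64(0.3))
([-0.8, -0.02, -0.8], np.float64(0.3))
([-0.77, -0.02, -0.83], np.float64(0.3))
([-0.74, -0.02, -0.85], np.float64(0.3))
([-0.72, -0.02, -0.87], np.float64(0.3))
([-0.69, -0.02, -0.9], np.float64(0.3))
([-0.66, -0.02, -0.92], np.float64(0.3))
([-0.63, -0.02, -0.94], np.float64(0.3))
8 rows
```

View pics/s3.png

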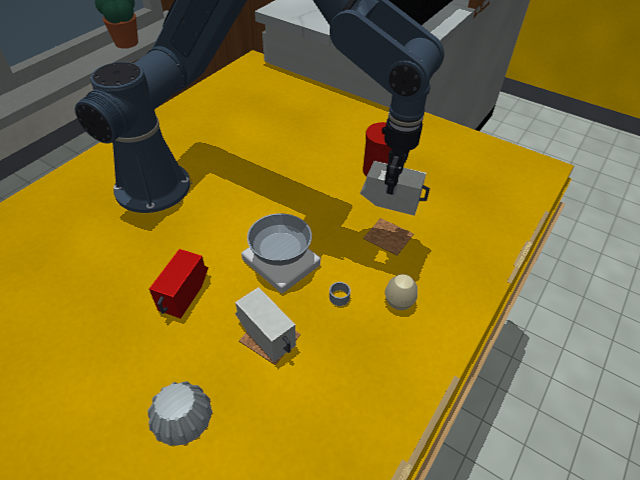

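Request:
{"op": "send_rows", "data": {
  "plan": [
    {"linear":[-0.82,-0.02,-0.78],"roll":0.3},
    {"linear":[-0.8,-0.02,-0.8],"roll":0.3},
    {"linear":[-0.77,-0.02,-0.83],"roll":0.3},
    {"linear":[-0.74,-0.02,-0.85],"roll":0.3},
    {"linear":[-0.72,-0.02,-0.87],"roll":0.3}
  ]
}}

```text
t: 6.8
tcp_pos: [0.5391, 0.0723, 0.177]
tool_rot: [0.706, 0.034, -0.033, -0.706]
force: [-0.4, -0.5, -3.1]
finger_gap: 0.697
```

Request:
{"op": "send_rows", "data": {
  "plan": [
    {"linear":[-0.69,-0.02,-0.9],"roll":0.3},
    {"linear":[-0.66,-0.02,-0.92],"roll":0.3},
    {"linear":[-0.63,-0.02,-0.94],"roll":0.3},
    {"linear":[0,0,0],"roll":0},
    {"linear":[0,0,0],"roll":0}
  ]
}}

```text
t: 7.42
tcp_pos: [0.4862, -0.0133, 0.179]
tool_rot: [-0.707, -0.001, 0.0, 0.707]
force: [0.3, 0.9, -3.4]
finger_gap: 0.698
```

```bash
python3 - <<'E'
from h import *
im=manip.snapshot('scene'); cv2.imwrite('pics/s4.png',cv2.resize(im[150:350,200:440],None,fx=3,fy=3))
for i in range(4):
    s,p,R=st(); print(s['t'],p,yawof(R),s['tau'].round(4),s['q'].round(3)); manip.snapshot('scene')
E
```

```text
7.475 [ 0.48631717 -0.01300554  0.17893923] 0.13001276910436843 [-2.30700e-01 -3.62638e+01 -1.32049e+01 -4.00000e-04 -4.30000e-03
 -4.00000e-04] [-0.257  0.435  1.837  0.     0.868 -1.83 ]
7.525 [ 0.48625466 -0.0127713   0.17886408] 0.16074395292708152 [-2.76800e-01 -3.62675e+01 -1.32962e+01 -1.93000e-02 -1.49000e-02
  1.00000e-03] [-0.257  0.435  1.837  0.     0.868 -1.83 ]
7.575 [ 0.4861446  -0.01267572  0.17876492] 0.17701338849169765 [-2.02000e-01 -3.62567e+01 -1.33373e+01 -1.44000e-02 -1.57000e-02
  1.00000e-03] [-0.256  0.435  1.838  0.     0.868 -1.831]
7.625 [ 0.48603517 -0.01264334  0.1787435 ] 0.1790157392908326 [-1.32800e-01 -3.62403e+01 -1.33511e+01 -1.01000e-02 -1.58000e-02
  8.00000e-04] [-0.256  0.435  1.838  0.     0.868 -1.831]
```

View pics/s4.png

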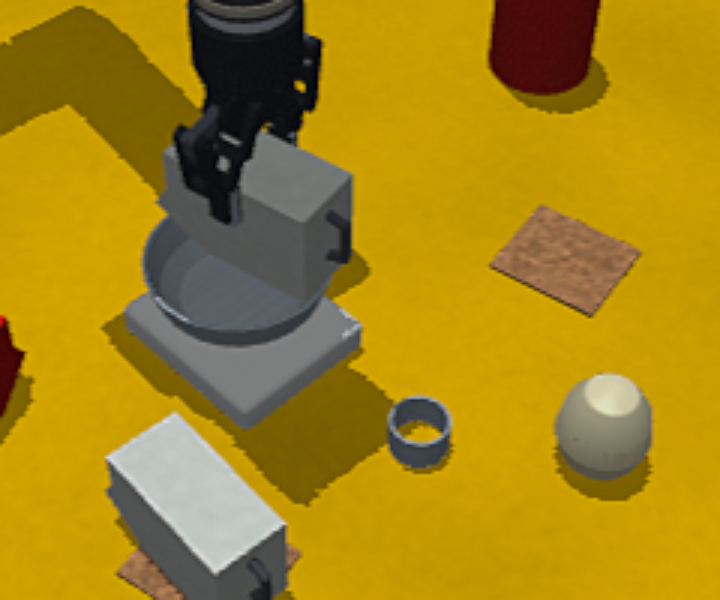

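Request:
{"op": "send_rows", "data": {
  "plan": [
    {"linear":[0,0.4,0],"roll":0},
    {"linear":[0,0.4,0],"roll":0},
    {"linear":[0,0.4,0],"roll":0},
    {"linear":[0,0.3,0],"roll":0},
    {"linear":[0,0.3,0],"roll":0}
  ],
  "force": 22
}}

```text
t: 8.3
tcp_pos: [0.4834, -0.013, 0.1247]
tool_rot: [-0.707, 0.001, 0.003, 0.707]
force: [-16.1, -2.0, 29.2]
finger_gap: 0.696
```

```bash
python3 - <<'E'
from h import *
im=manip.snapshot('scene'); cv2.imwrite('pics/s5.png',cv2.resize(im[150:350,200:440],None,fx=3,fy=3))
for i in range(2):
    s,p,R=st(); print(s['t'],p,yawof(R),s['tau'].round(4),s['force'].round(2)); manip.snapshot('scene')
E
```

```text
8.35 [ 0.48226368 -0.01304261  0.12426401] 0.17121877332588692 [ 5.49600e-01 -3.04206e+01 -1.15650e+01  4.22800e-01 -1.20660e+00
 -2.18000e-02] [-7.44 -0.96 13.37]
8.4 [ 0.48238429 -0.01301153  0.12454934] 0.16549955236969338 [ 3.55500e-01 -3.27500e+01 -1.24736e+01  4.19700e-01 -1.74800e+00
  2.80000e-02] [-7.32 -0.4   7.23]
```

View pics/s5.png

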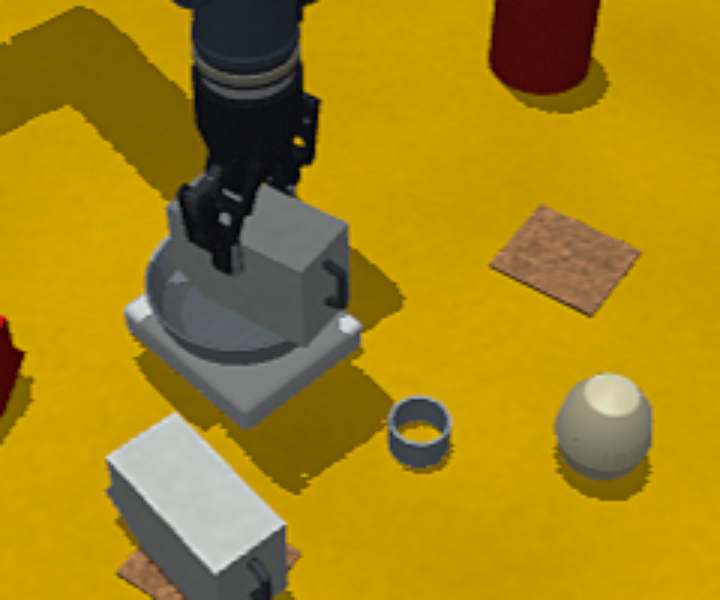

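Request:
{"op": "send_rows", "data": {
  "plan": [
    {"linear":[0,0.1,0],"roll":0},
    {"linear":[0,0.1,0],"roll":0},
    {"linear":[0,0.1,0],"roll":0},
    {"linear":[0,0.1,0],"roll":0},
    {"linear":[0,0.1,0],"roll":0}
  ]
}}

```text
t: 9.07
tcp_pos: [0.474, -0.0128, 0.1109]
tool_rot: [-0.707, 0.007, 0.01, 0.707]
force: [-26.1, -7.6, 32.5]
finger_gap: 0.699
```

```bash
python3 - <<'E'
from h import *
im=manip.snapshot('scene'); cv2.imwrite('pics/s6.png',cv2.resize(im[150:350,200:440],None,fx=3,fy=3))
for i in range(2):
    s,p,R=st(); print(s['t'],p,yawof(R),s['tau'].round(4),s['force'].round(2)); manip.snapshot('scene')
E
```

```text
9.125 [ 0.47363862 -0.01280607  0.11050041] 0.28131392994120646 [  4.3209 -25.2079 -17.8458   2.2364  -5.4161  -0.2485] [-25.52  -6.94  31.63]
9.175 [ 0.47365652 -0.01279947  0.11056209] 0.2740379680678507 [  4.1111 -24.9711 -18.0405   2.2391  -5.5815  -0.2164] [-24.96  -7.33  30.05]
```

View pics/s6.png

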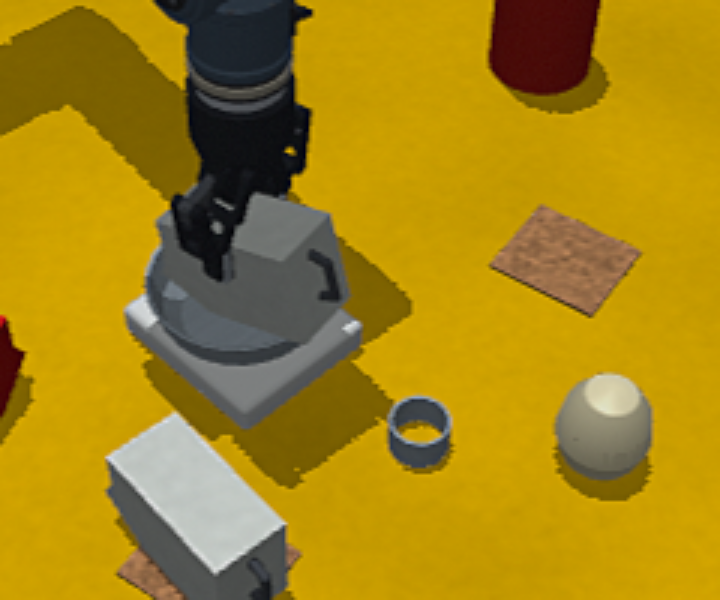

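Request:
{"op": "send_rows", "data": {
  "plan": [
    {"linear":[0.2,-0.6,0],"roll":0},
    {"linear":[0.2,-0.7,0],"roll":0},
    {"linear":[0,-0.7,0],"roll":0},
    {"linear":[0,-0.4,0],"roll":0},
    {"linear":[0,0,0],"roll":0}
  ]
}}

```text
t: 9.85
tcp_pos: [0.4978, -0.0134, 0.182]
tool_rot: [0.707, 0.001, -0.0, -0.707]
force: [-0.4, -0.6, -3.7]
finger_gap: 0.695
```

```bash
python3 - <<'E'
from h import *
im=manip.snapshot('scene'); cv2.imwrite('pics/s7.png',cv2.resize(im[150:350,200:440],None,fx=3,fy=3))
for i in range(4):
    s,p,R=st(); print(s['t'],p,yawof(R),s['tau'].round(4),s['force'].round(2)); manip.snapshot('scene')
E
```

```text
9.9 [ 0.49727447 -0.01328742  0.18141344] 0.10369135074441606 [ 1.16000e-02 -3.76623e+01 -1.40881e+01 -5.60000e-03 -2.93000e-02
  1.00000e-04] [-0.04 -0.47 -3.04]
9.95 [ 0.49689364 -0.01316138  0.18101755] 0.10355110569522118 [-8.00000e-04 -3.75372e+01 -1.40054e+01 -6.20000e-03 -3.33000e-02
  0.00000e+00] [ 0.47  0.44 -2.98]
10.0 [ 0.4967759  -0.01312718  0.18084185] 0.10795175674868222 [ 1.40000e-03 -3.74090e+01 -1.38924e+01 -6.20000e-03 -2.04000e-02
  0.00000e+00] [-0.85 -0.56 -3.18]
10.05 [ 0.49680737 -0.01314757  0.18079652] 0.10301575987885231 [ 5.30000e-03 -3.72957e+01 -1.38020e+01 -6.00000e-03 -8.60000e-03
  1.00000e-04] [-0.03 -0.09 -2.93]
```

View pics/s7.png

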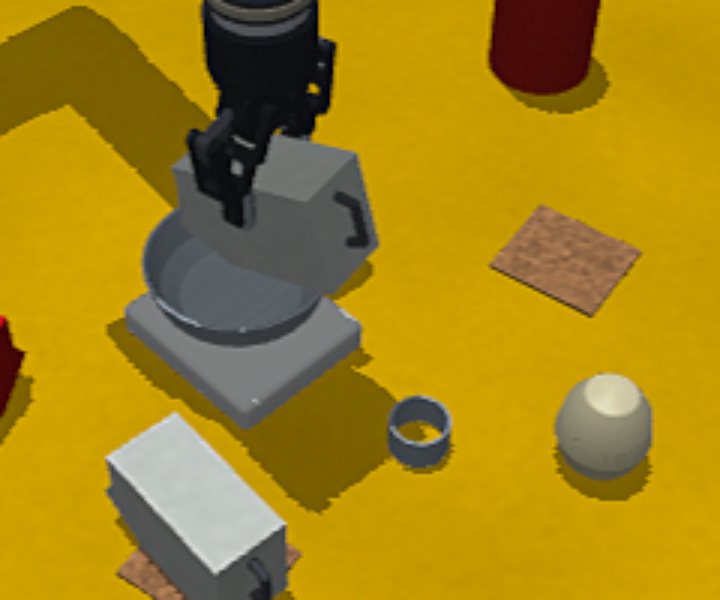

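```bash
cat >> h.py <<'E'
from scipy.optimize import least_squares
def loc2w(L,pivot_w,gl,yaw,tilt):
    """L local pts (N,3); pivot_w grasp point world; gl=(x,z) grasp local; tilt>0 mouth-down (rad)"""
    L=np.atleast_2d(L); x=L[:,0]-gl[0]; z=L[:,2]-gl[1]; c,s=np.cos(tilt),np.sin(tilt)
    X=x*c-z*s; Z=x*s+z*c; cy,sy=np.cos(yaw),np.sin(yaw)
    return np.c_[pivot_w[0]+X*cy-L[:,1]*sy,pivot_w[1]+X*sy+L[:,1]*cy,pivot_w[2]+Z]
def fit(n,L,uv,pos,yaw,g0=(-.007,.064)):
    pw=np.array(pos)+[0,0,.011]
    f=lambda v:np.r_[(proj(n,loc2w(L,pw,v[:2],yaw,v[2]))-uv).ravel(),(v[:2]-g0)/.002*0.5]
    r=least_squares(f,[*g0,0.2]); return r.x[:2],np.degrees(r.x[2]),np.abs(r.fun[:-2]).max()
def taus(n):
    a=[]
    for i in range(n):
        im=manip.snapshot('scene'); s,p,R=st(); a.append(s['tau'][4]); 
    print('t',round(s['t'],2),'tau5',np.round(a,4),'p',p.round(4)); return im
E
python3 - <<'E'
from h import *
uv=np.array([(357,153),(312,200),(330,293),(377,243),(175,165)])/3+[200,150]-.33
L=[(.053,.03,.082),(.053,-.03,.082),(.053,-.03,0),(.053,.03,0),(-.071,-.03,.082)]
print(fit('scene',L,uv,[.4968,-.0131,.181],0.002))
taus(14)
s=manip.sense(); print(s['q'].round(3))
E
```

```text
(array([-0.01093434,  0.06070751]), np.float64(13.926355950487654), np.float64(1.3671485241125652))
t 10.8 tau5 [ 0.0017  0.0023  0.0016  0.0002 -0.0011 -0.0024 -0.0035 -0.0043 -0.005
 -0.0054 -0.0057 -0.0059 -0.006  -0.006 ] p [ 0.4975 -0.0133  0.1818]
[-0.252  0.443  1.807 -0.     0.891 -1.824]
```

Request:
{"op": "send_rows", "data": {
  "plan": [
    {"linear":[0.8,0.1,0],"roll":0},
    {"linear":[0.8,0.1,0],"roll":0},
    {"linear":[0.8,0.3,0],"roll":0},
    {"linear":[0.7,0.4,0],"roll":0},
    {"linear":[0,0.5,0],"roll":0}
  ]
}}

```text
t: 11.42
tcp_pos: [0.5925, -0.0134, 0.1394]
tool_rot: [0.707, 0.002, 0.0, -0.707]
force: [0.6, -0.5, -1.6]
finger_gap: 0.698
```

Request:
{"op": "send_rows", "data": {
  "plan": [
    {"linear":[0,0.3,0],"roll":0},
    {"linear":[0,0.3,0],"roll":0},
    {"linear":[0.1,0.2,0],"roll":0},
    {"linear":[0.1,0.2,0],"roll":0},
    {"linear":[0.1,0.1,0],"roll":0}
  ]
}}

```text
t: 12.05
tcp_pos: [0.6006, -0.0132, 0.1086]
tool_rot: [0.707, 0.002, 0.001, -0.707]
force: [1.5, -0.3, 8.2]
finger_gap: 0.698
```

```bash
python3 - <<'E'
from h import *
im=manip.snapshot('scene'); cv2.imwrite('pics/s8.png',cv2.resize(im[150:350,200:440],None,fx=3,fy=3))
s,p,R=st(); print(s['t'],p,yawof(R),s['tau'].round(4),s['force'].round(2))
E
```

```text
12.1 [ 0.6009024  -0.01318215  0.10833602] 0.08061953670329472 [ -0.3029 -41.5407 -10.576   -0.2297  -0.1794  -0.0514] [1.46 0.35 6.94]
```

View pics/s8.png

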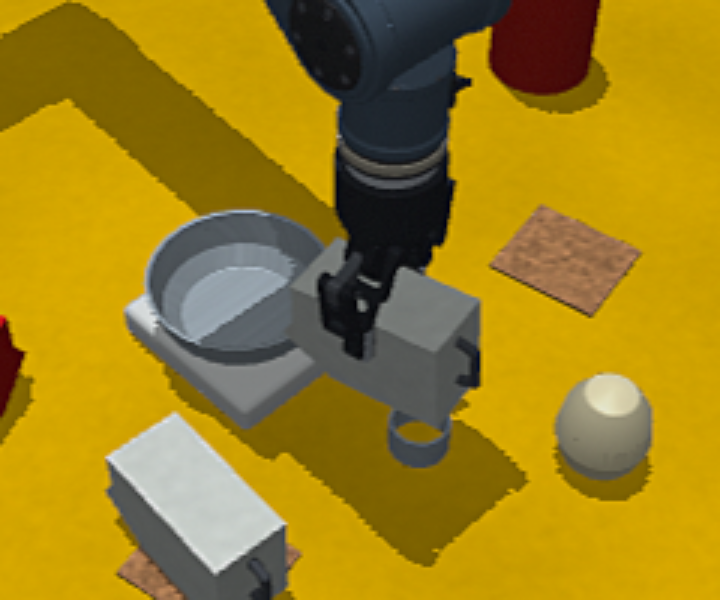

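```bash
python3 - <<'E'
from h import *
s,p,R=st()
rows([.601,-.013,.132],0,[.5826,.0555,.132],30,5)
E
```

```text
([-0.12, -0.0, 0.46], -1.0)
([-0.07, -0.0, 0.47], -1.0)
([-0.03, -0.0, 0.47], -1.0)
([0.02, -0.0, 0.47], -1.0)
([0.07, -0.0, 0.47], -1.0)
5 rows
```

Request:
{"op": "send_rows", "data": {
  "plan": [
    {"linear":[0.2,-0.9,0],"roll":0},
    {"linear":[0,0,0],"roll":0},
    {"linear":[-0.12,0,0.46],"roll":-1},
    {"linear":[-0.07,0,0.46],"roll":-1},
    {"linear":[-0.1,0,0.47],"roll":-1}
  ]
}}

```text
t: 12.72
tcp_pos: [0.5907, 0.0278, 0.1322]
tool_rot: [-0.698, -0.111, 0.114, 0.698]
force: [0.4, -0.7, -2.3]
finger_gap: 0.695
```

Request:
{"op": "send_rows", "data": {
  "plan": [
    {"linear":[0.03,0,0.47],"roll":-1},
    {"linear":[0.07,0,0.47],"roll":-1},
    {"linear":[0,0.4,0],"roll":0},
    {"linear":[0,0.4,0],"roll":0},
    {"linear":[0.05,0.2,0],"roll":0}
  ]
}}

```text
t: 13.35
tcp_pos: [0.5869, 0.0561, 0.1035]
tool_rot: [-0.682, -0.183, 0.182, 0.684]
force: [0.7, 6.8, 10.2]
finger_gap: 0.696
```

```bash
python3 - <<'E'
from h import *
im=manip.snapshot('scene'); cv2.imwrite('pics/s9.png',cv2.resize(im[150:350,200:440],None,fx=3,fy=3))
s,p,R=st(); print(s['t'],p,yawof(R),s['tau'].round(4),s['force'].round(2))
E
```

```text
13.4 [0.58708233 0.05619573 0.10327518] 29.889864454021694 [ -2.9571 -41.0549 -11.141   -1.3046  -0.6872  -0.3264] [0.36 5.64 7.35]
```

View pics/s9.png

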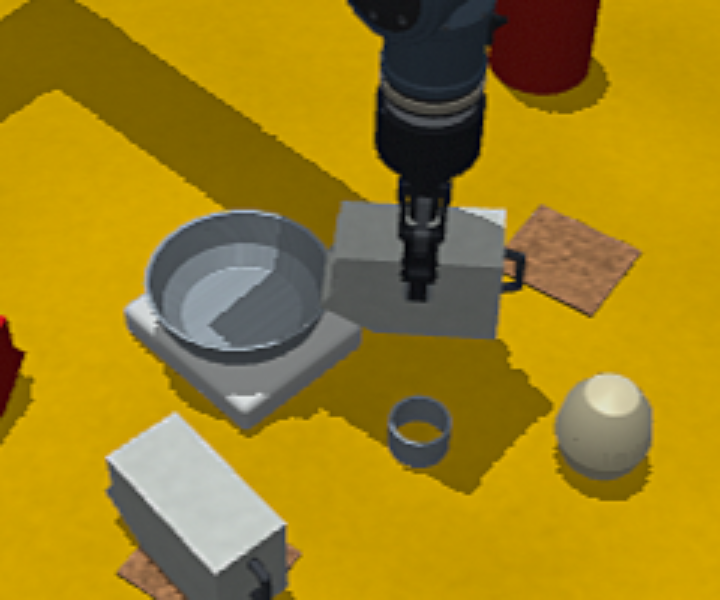

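Request:
{"op": "send_rows", "data": {
  "plan": [
    {"linear":[-0.15,0,0],"roll":0},
    {"linear":[0,0.15,0],"roll":0},
    {"linear":[0,0.15,0],"roll":0},
    {"linear":[0,0.15,0],"roll":0},
    {"linear":[0,0.15,0],"roll":0}
  ]
}}

```text
t: 14.02
tcp_pos: [0.5926, 0.0567, 0.0903]
tool_rot: [-0.683, -0.189, 0.172, 0.684]
force: [11.9, 19.9, 18.7]
finger_gap: 0.704
```

```bash
python3 - <<'E'
from h import *
im=manip.snapshot('scene'); cv2.imwrite('pics/s10.png',cv2.resize(im[150:350,200:440],None,fx=3,fy=3))
s,p,R=st(); print(s['t'],p,yawof(R),s['tau'].round(4),s['force'].round(2))
E
```

```text
14.075 [0.59271633 0.0568021  0.08995226] 29.58721249375323 [ -9.3292 -34.7746  -2.9748  -4.2652   1.7447  -0.8129] [11.34 17.57 15.84]
```

View pics/s10.png

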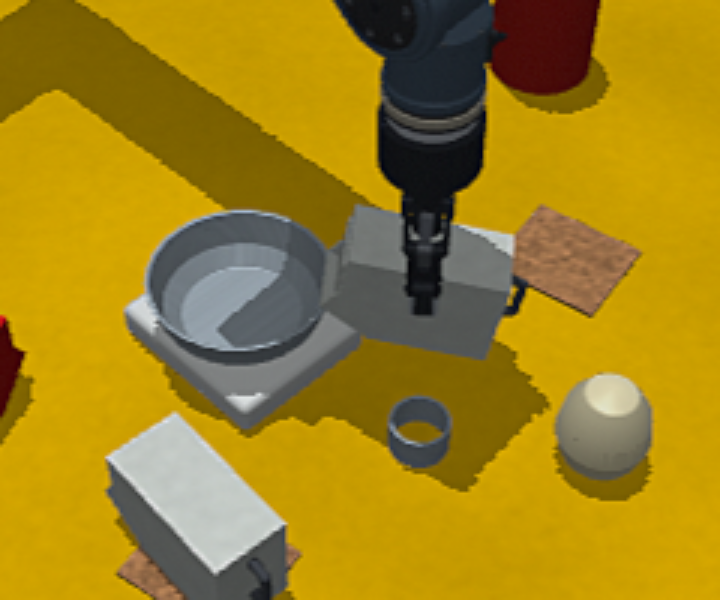

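Request:
{"op": "send_rows", "data": {
  "plan": [
    {"linear":[0.5,-0.8,0],"roll":0},
    {"linear":[0,-1,0],"roll":1},
    {"linear":[0,-1,0],"roll":1},
    {"linear":[0,-0.3,0],"roll":1},
    {"linear":[0,0,0],"roll":1}
  ]
}}

```text
t: 14.7
tcp_pos: [0.5958, 0.0596, 0.1786]
tool_rot: [0.707, 0.036, -0.036, -0.706]
force: [-0.4, 0.0, -3.8]
finger_gap: 0.699
```

```bash
python3 - <<'E'
from h import *
taus(16); im=taus(8); cv2.imwrite('pics/s11.png',cv2.resize(im[120:320,230:470],None,fx=3,fy=3))
s,p,R=st(); print(s['t'],p,yawof(R),s['q'].round(3))
E
```

```text
t 15.5 tau5 [-0.0254 -0.0262 -0.0181 -0.0105 -0.006  -0.0041 -0.0039 -0.0045 -0.0054
 -0.0065 -0.0074 -0.0081 -0.0086 -0.009  -0.0092 -0.0092] p [0.5954 0.0608 0.1788]
t 15.9 tau5 [-0.0092 -0.0092 -0.0091 -0.009  -0.0089 -0.0088 -0.0088 -0.0087] p [0.5954 0.0608 0.1787]
15.9 [0.59543769 0.06079806 0.17873873] 6.105780579382112 [-0.085  0.566  1.559 -0.     1.016 -1.762]
```

View pics/s11.png

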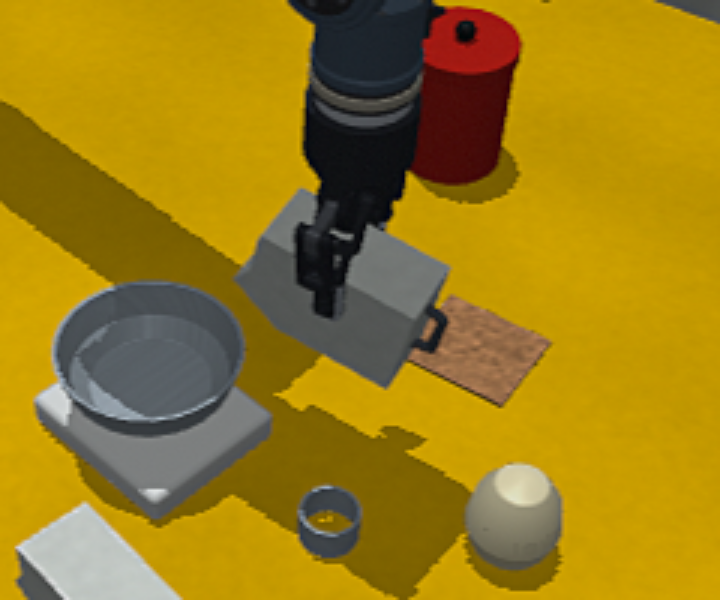

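```bash
python3 - <<'E'
from h import *
uv=np.array([(450,267),(413,322),(388,388),(261,239)])/3+[230,120]-.33
L=[(.053,.03,.082),(.053,-.03,.082),(.053,-.03,0),(-.071,-.03,.082)]
g,t,e=fit('scene',L,uv,[.5954,.0608,.1787],np.radians(6.1)); print(g,t,e)
for gx,gz in[(-.0105,.061),(-.0085,.063)]:
  for n,W in((1,3.15),(3,3.15)):
    wb=n*.057*9.81; m=[]
    for th,xb,zb in((14,-.0365 if n==1 else -.03,.0145),(0,.036 if n==1 else .031,.0145),(0,-.0365 if n==1 else -.03,.0145),(t,.037 if n==1 else .031,.0145)):
        c,s=np.cos(np.radians(th)),np.sin(np.radians(th))
        X=lambda x,z:(x-gx)*c-(z-gz)*s
        m.append((W-wb-.2)*X(-.006,.041)+.2*X(-.072,.05)+wb*X(xb,zb))
    print(gx,n,'moment mouthdown, level rear, level front, mouthup mNm',np.round(np.array(m)*1000,1))
E
```

```text
[-0.00860304  0.06304338] -9.953049384664629 0.8787832767416148
-0.0105 1 moment mouthdown, level rear, level front, mouthup mNm [  2.8  24.5 -16.1  11.5]
-0.0105 3 moment mouthdown, level rear, level front, mouthup mNm [-12.6  63.  -39.3  43.8]
-0.0085 1 moment mouthdown, level rear, level front, mouthup mNm [ -1.8  18.2 -22.4   4.2]
-0.0085 3 moment mouthdown, level rear, level front, mouthup mNm [-17.1  56.7 -45.6  36.5]
```

```bash
python3 - <<'E'
from h import *
rows([.5954,.0608,.1787],6.1,[.6293,.217,.10],14.4,7)
E
```

```text
([0.24, 0.37, 0.72], -0.2)
([0.25, 0.37, 0.72], -0.2)
([0.27, 0.37, 0.71], -0.2)
([0.28, 0.37, 0.71], -0.2)
([0.3, 0.37, 0.7], -0.2)
([0.31, 0.37, 0.69], -0.2)
([0.33, 0.37, 0.69], -0.2)
7 rows
```

Request:
{"op": "send_rows", "data": {
  "plan": [
    {"linear":[0.24,0.37,0.72],"roll":-0.2},
    {"linear":[0.25,0.37,0.72],"roll":-0.2},
    {"linear":[0.27,0.37,0.71],"roll":-0.2},
    {"linear":[0.28,0.37,0.71],"roll":-0.2},
    {"linear":[0.3,0.37,0.7],"roll":-0.2}
  ]
}}

```text
t: 16.52
tcp_pos: [0.6197, 0.1739, 0.1224]
tool_rot: [0.703, 0.075, -0.075, -0.703]
force: [0.1, 0.2, -3.3]
finger_gap: 0.698
```

Request:
{"op": "send_rows", "data": {
  "plan": [
    {"linear":[0.31,0.37,0.69],"roll":-0.2},
    {"linear":[0.33,0.37,0.69],"roll":-0.2},
    {"linear":[0,0.5,0],"roll":0},
    {"linear":[0,0.4,0],"roll":0},
    {"linear":[0,0.3,0],"roll":0}
  ]
}}

```text
t: 17.15
tcp_pos: [0.6285, 0.2162, 0.0638]
tool_rot: [0.702, 0.088, -0.09, -0.701]
force: [-0.4, 0.3, -3.0]
finger_gap: 0.696
```

Request:
{"op": "send_rows", "data": {
  "plan": [
    {"linear":[0,0.2,0],"roll":0},
    {"linear":[0,0.05,0],"roll":0},
    {"linear":[0,0,0],"roll":0},
    {"linear":[0,0,0],"roll":0},
    {"linear":[0,0,0],"roll":0}
  ]
}}

```text
t: 17.77
tcp_pos: [0.6284, 0.2161, 0.0616]
tool_rot: [0.702, 0.089, -0.089, -0.701]
force: [-7.7, -2.4, 17.3]
finger_gap: 0.701
```

```bash
python3 - <<'E'
from h import *
im=manip.snapshot('scene'); cv2.imwrite('pics/s12.png',cv2.resize(im[120:320,230:470],None,fx=3,fy=3))
s,p,R=st(); print(s['t'],p,yawof(R),s['tau'].round(4),s['force'].round(2))
E
```

```text
17.825 [0.62833823 0.21610705 0.06160892] 14.474733126243095 [ -0.4336 -40.947  -14.2136   0.2242  -2.0989  -0.0504] [-8.98 -1.87 17.02]
```

View pics/s12.png

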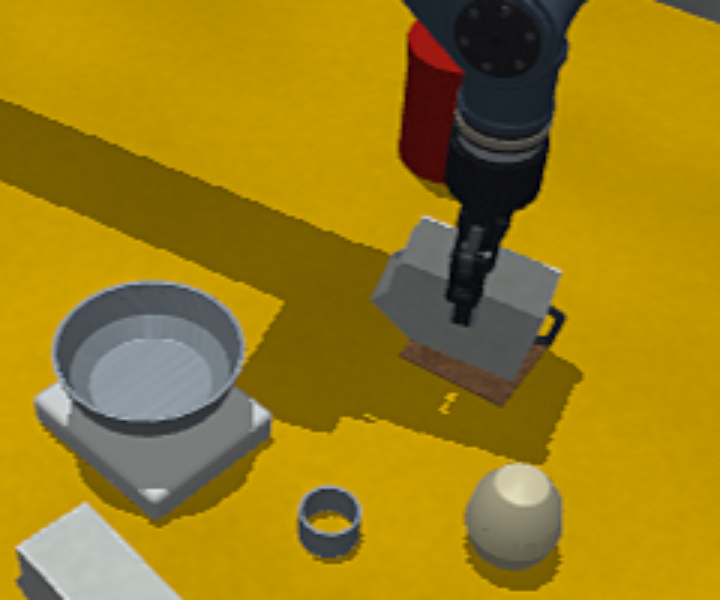

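Request:
{"op": "send_rows", "data": {
  "plan": [
    {"linear":[0,0.1,0],"roll":0},
    {"linear":[0,0,0],"roll":0},
    {"linear":[0,0,0],"roll":0},
    {"linear":[0,0,0],"roll":0},
    {"linear":[0,0,0],"roll":0}
  ],
  "claw": 85
}}

```text
t: 18.45
tcp_pos: [0.629, 0.217, 0.0543]
tool_rot: [0.701, 0.089, -0.089, -0.701]
force: [-0.2, 0.2, -0.4]
finger_gap: 0.992
```

Request:
{"op": "send_rows", "data": {
  "plan": [
    {"linear":[0,-1,0],"roll":0},
    {"linear":[0,-1,0],"roll":0},
    {"linear":[0,-1,0],"roll":0},
    {"linear":[0,-1,0],"roll":0},
    {"linear":[0,0,0],"roll":0}
  ]
}}

```text
t: 19.08
tcp_pos: [0.6309, 0.2175, 0.1773]
tool_rot: [-0.701, -0.092, 0.087, 0.702]
force: [0.7, -0.3, -0.7]
finger_gap: 0.992
```

```bash
python3 - <<'E'
from h import *
im=taus(12); cv2.imwrite('pics/s13.png',cv2.resize(im[120:320,230:470],None,fx=3,fy=3))
s,p,R=st(); print(s['t'],p,yawof(R),s['q'].round(3),s['force'].round(2))
E
```

```text
t 19.68 tau5 [-0.035  -0.0447 -0.0253 -0.0076  0.0033  0.0088  0.0106  0.0104  0.009
  0.0074  0.0056  0.0041] p [0.6289 0.217  0.1741]
19.675 [0.62893664 0.21702389 0.17414316] 14.504726065230358 [ 0.165  0.654  1.383  0.     1.105 -1.659] [-0.31 -0.02  0.81]
```

View pics/s13.png

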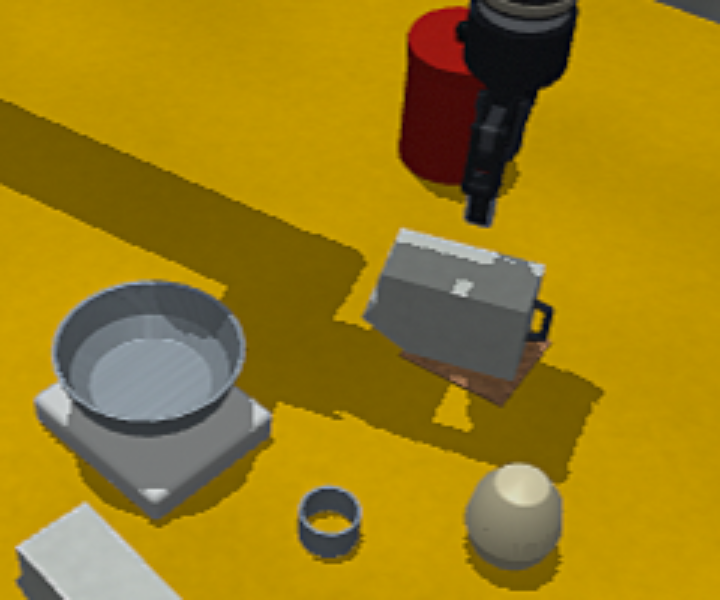

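```bash
python3 - <<'E'
from h import *
rows([.6289,.217,.174],14.5,[.5623,-.1943,.19],-14.3,14)
E
```

```text
([-0.4, -0.04, -0.91], 0.34)
([-0.37, -0.04, -0.92], 0.34)
([-0.33, -0.04, -0.93], 0.34)
([-0.3, -0.04, -0.95], 0.34)
([-0.26, -0.04, -0.96], 0.34)
([-0.23, -0.04, -0.96], 0.34)
([-0.2, -0.04, -0.97], 0.34)
([-0.16, -0.04, -0.98], 0.34)
([-0.13, -0.04, -0.98], 0.34)
([-0.09, -0.04, -0.99], 0.34)
([-0.05, -0.04, -0.99], 0.34)
([-0.02, -0.04, -0.99], 0.34)
([0.02, -0.04, -0.99], 0.34)
([0.05, -0.04, -0.99], 0.34)
14 rows
```

Request:
{"op": "send_rows", "data": {
  "plan": [
    {"linear":[-0.4,-0.04,-0.91],"roll":0.34},
    {"linear":[-0.37,-0.04,-0.92],"roll":0.34},
    {"linear":[-0.33,-0.04,-0.93],"roll":0.34},
    {"linear":[-0.3,-0.04,-0.95],"roll":0.34},
    {"linear":[-0.26,-0.04,-0.96],"roll":0.34}
  ]
}}

```text
t: 20.3
tcp_pos: [0.6053, 0.0691, 0.1807]
tool_rot: [0.707, 0.026, -0.026, -0.707]
force: [-0.8, -0.7, -0.7]
finger_gap: 0.999
```

Request:
{"op": "send_rows", "data": {
  "plan": [
    {"linear":[-0.23,-0.04,-0.96],"roll":0.34},
    {"linear":[-0.2,-0.04,-0.97],"roll":0.34},
    {"linear":[-0.16,-0.04,-0.98],"roll":0.34},
    {"linear":[-0.13,-0.04,-0.98],"roll":0.34},
    {"linear":[-0.09,-0.04,-0.99],"roll":0.34}
  ]
}}

```text
t: 20.92
tcp_pos: [0.5815, -0.0776, 0.1867]
tool_rot: [0.706, -0.037, 0.037, -0.706]
force: [-0.2, 0.6, 1.2]
finger_gap: 0.994
```

Request:
{"op": "send_rows", "data": {
  "plan": [
    {"linear":[-0.05,-0.04,-0.99],"roll":0.34},
    {"linear":[-0.02,-0.04,-0.99],"roll":0.34},
    {"linear":[0.02,-0.04,-0.99],"roll":0.34},
    {"linear":[0.05,-0.04,-0.99],"roll":0.34},
    {"linear":[0,0,0],"roll":0}
  ]
}}

```text
t: 21.55
tcp_pos: [0.5632, -0.1962, 0.1916]
tool_rot: [0.702, -0.087, 0.088, -0.701]
force: [0.1, 1.2, 0.1]
finger_gap: 0.994
```

```bash
python3 - <<'E'
from h import *
taus(3)
s,p,R=st(); im=manip.snapshot('wrist'); cv2.imwrite('pics/w3.png',im)
print(s['t'],p,yawof(R),s['q'].round(3))
# project predicted tin B roof into wrist picture
k=manip.get_calibration('wrist'); f=240/np.tan(np.radians(k['fovy'])/2); T=k['tool_from_camera']
def wp(P):
    t=(P-p)@R; c=(t-T[:3,3])@T[:3,:3]; th=np.arctan2(np.hypot(c[:,0],c[:,1]),c[:,2]); ph=np.arctan2(c[:,1],c[:,0]); return np.c_[k['cx']+f*th*np.cos(ph),k['cy']+f*th*np.sin(ph)]
q=wp(tinpts(.573,-.197,np.radians(-14.3))); print(q[:4].round(1))
cv2.polylines(im,[q[:4].astype(int)],True,(0,0,255),1); cv2.imwrite('pics/w3o.png',im)
E
```

```text
t 21.7 tau5 [-0.061  -0.0368 -0.0187] p [ 0.5629 -0.1933  0.1912]
21.7 [ 0.56293255 -0.19325758  0.19120613] -14.028117745335527 [-5.190e-01  5.460e-01  1.557e+00  1.000e-03  1.040e+00 -1.845e+00]
[[270.4 146.6]
 [363.6 147. ]
 [356.6 316.8]
 [276.3 316.4]]
```

View pics/w3o.png

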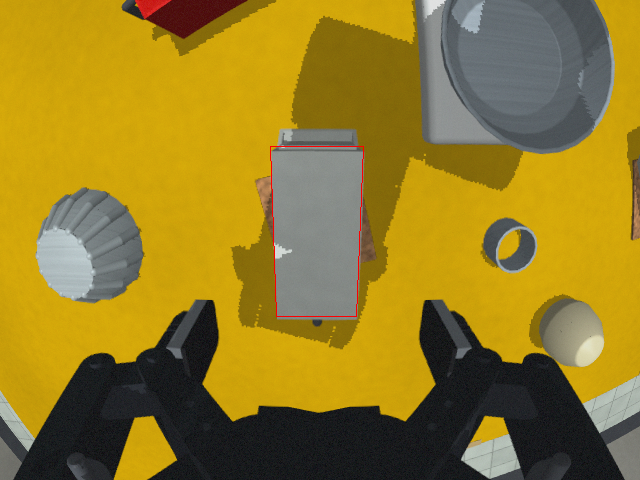

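The wrist overlay matches tin B's roof (corners ~(271,147)–(357,317)) to about 1–2 px. Descending and gripping higher this time.

Request:
{"op": "send_rows", "data": {
  "plan": [
    {"linear":[0,0.82,0],"roll":0.04},
    {"linear":[0,0.82,0],"roll":0},
    {"linear":[0,0.82,0],"roll":0},
    {"linear":[0,0.82,0],"roll":0},
    {"linear":[0,0.82,0],"roll":0}
  ]
}}

```text
t: 22.38
tcp_pos: [0.5634, -0.1928, 0.0676]
tool_rot: [-0.702, 0.087, -0.087, 0.702]
force: [-0.6, -0.1, -0.3]
finger_gap: 0.992
```

Request:
{"op": "send_rows", "data": {
  "plan": [
    {"linear":[0,0,0],"roll":0},
    {"linear":[0,0,0],"roll":0},
    {"linear":[0,0,0],"roll":0},
    {"linear":[0,0,0],"roll":0},
    {"linear":[0,0,0],"roll":0}
  ],
  "claw": 50,
  "force": 35
}}

```text
t: 23.0
tcp_pos: [0.563, -0.194, 0.0685]
tool_rot: [-0.702, 0.088, -0.088, 0.702]
force: [-0.6, 1.0, -3.0]
finger_gap: 0.691
```

Request:
{"op": "send_rows", "data": {
  "plan": [
    {"linear":[0,-0.8,0],"roll":0},
    {"linear":[0,-1,0],"roll":0},
    {"linear":[0,-1,0],"roll":0},
    {"linear":[0,-1,0],"roll":0},
    {"linear":[0,-0.2,0],"roll":0}
  ]
}}

```text
t: 23.62
tcp_pos: [0.5642, -0.1947, 0.1904]
tool_rot: [0.702, -0.086, 0.09, -0.701]
force: [0.8, -0.2, -3.8]
finger_gap: 0.699
```

```bash
python3 - <<'E'
from h import *
feel(10); im=taus(2); cv2.imwrite('pics/s14.png',cv2.resize(im[180:380,180:420],None,fx=3,fy=3))
s,p,R=st(); print(s['q'].round(3))
E
```

```text
t 24.12 p [ 0.5625 -0.1938  0.1875] yaw -14.3 gap 59.3
F [-0.34  0.19 -4.6 ] sd [0.54 0.36 0.35] T along tin x,y: -0.0163 0.022 sd 0.036 sem 0.011376157452665505
t 24.23 tau5 [-0.0172 -0.0198] p [ 0.563  -0.194   0.1879]
[-0.519  0.55   1.559 -0.     1.033 -1.841]
```

View pics/s14.png

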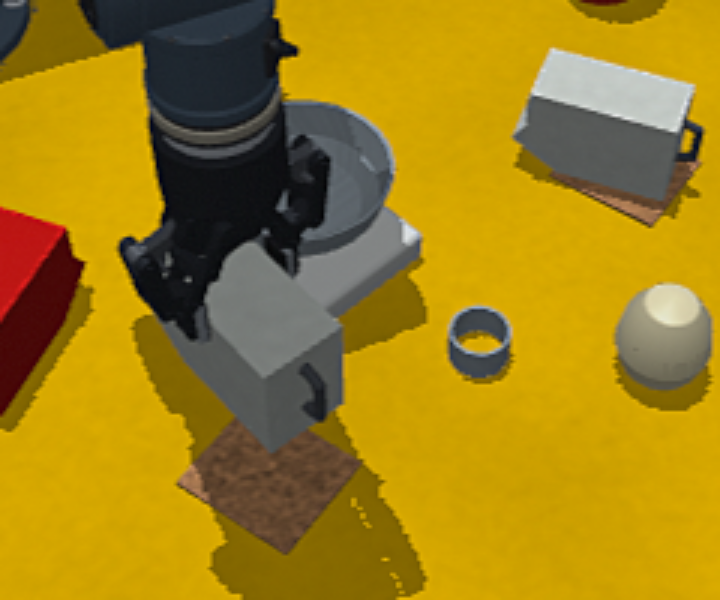

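```bash
python3 - <<'E'
from h import *
rows([.563,-.194,.188],-14.3,[.576,-.0916,.148],-35,5)
E
```

```text
([-0.08, 0.27, 0.68], 0.69)
([-0.13, 0.27, 0.68], 0.69)
([-0.18, 0.27, 0.66], 0.69)
([-0.23, 0.27, 0.65], 0.69)
([-0.28, 0.27, 0.63], 0.69)
5 rows
```

Request:
{"op": "send_rows", "data": {
  "plan": [
    {"linear":[-0.08,0.27,0.68],"roll":0.69},
    {"linear":[-0.13,0.27,0.68],"roll":0.69},
    {"linear":[-0.18,0.27,0.66],"roll":0.69},
    {"linear":[-0.23,0.27,0.65],"roll":0.69},
    {"linear":[-0.28,0.27,0.63],"roll":0.69}
  ],
  "force": 22
}}

```text
t: 24.85
tcp_pos: [0.5765, -0.0911, 0.1476]
tool_rot: [-0.674, 0.213, -0.214, 0.674]
force: [0.3, -0.4, -5.6]
finger_gap: 0.693
```

Request:
{"op": "send_rows", "data": {
  "plan": [
    {"linear":[0,0.3,0],"roll":0},
    {"linear":[0,0.3,0],"roll":0},
    {"linear":[0,0.3,0],"roll":0},
    {"linear":[0,0.3,0],"roll":0},
    {"linear":[0,0.2,0],"roll":0}
  ]
}}

```text
t: 25.48
tcp_pos: [0.5819, -0.096, 0.1083]
tool_rot: [0.676, -0.207, 0.218, -0.673]
force: [5.6, -6.9, 8.5]
finger_gap: 0.692
```

```bash
python3 - <<'E'
from h import *
im=manip.snapshot('scene'); cv2.imwrite('pics/s15.png',cv2.resize(im[150:350,200:440],None,fx=3,fy=3))
s,p,R=st(); print(s['t'],p,yawof(R),s['tau'].round(4),s['force'].round(2))
E
```

```text
25.525 [ 0.58202751 -0.09616614  0.10798126] -34.970740188535395 [  3.1616 -39.8824  -6.9321   0.7198   1.3155   0.0556] [ 4.67 -5.7   7.47]
```

View pics/s15.png

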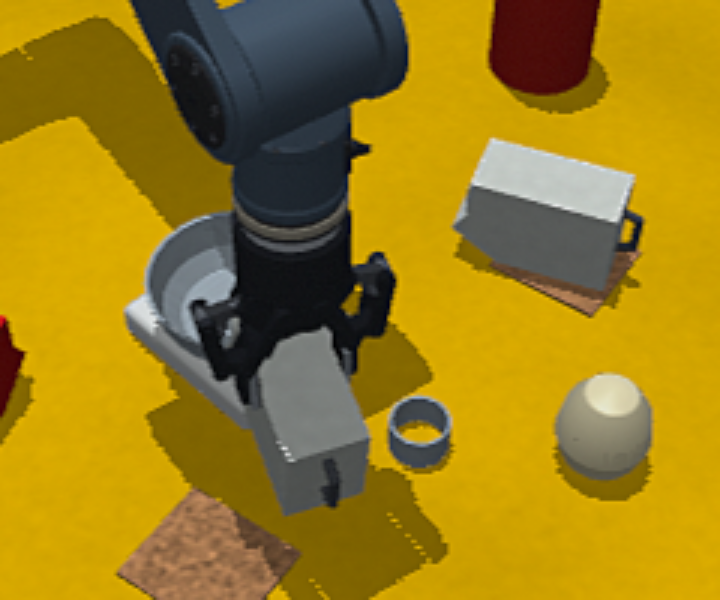

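Tin B's lip is on the rim, the bowl is sunk, and the tin is beginning to tilt mouth-up. I'll press a bit more, then lift clear and feel.

Request:
{"op": "send_rows", "data": {
  "plan": [
    {"linear":[0,0.15,0],"roll":0},
    {"linear":[0,0.15,0],"roll":0},
    {"linear":[0,0.15,0],"roll":0},
    {"linear":[0,0.15,0],"roll":0},
    {"linear":[0,0,0],"roll":0}
  ]
}}

```text
t: 26.15
tcp_pos: [0.5875, -0.0997, 0.0925]
tool_rot: [0.676, -0.202, 0.222, -0.672]
force: [10.6, -12.2, 6.9]
finger_gap: 0.692
```

Request:
{"op": "send_rows", "data": {
  "plan": [
    {"linear":[0.4,-0.8,0],"roll":0},
    {"linear":[0,-1,0],"roll":-0.5},
    {"linear":[0,-1,0],"roll":-1},
    {"linear":[0,-0.3,0],"roll":-1},
    {"linear":[0,0,0],"roll":0}
  ]
}}

```text
t: 26.78
tcp_pos: [0.5861, -0.0992, 0.181]
tool_rot: [0.696, -0.123, 0.124, -0.696]
force: [-0.4, 0.1, -5.1]
finger_gap: 0.697
```

```bash
python3 - <<'E'
from h import *
feel(12); im=taus(5); cv2.imwrite('pics/s16.png',cv2.resize(im[150:350,200:440],None,fx=3,fy=3))
s,p,R=st(); print(s['t'],yawof(R),s['q'].round(3))
E
```

```text
t 27.38 p [ 0.5856 -0.0986  0.1801] yaw -20.0 gap 59.1
F [-0.1   0.01 -4.75] sd [0.49 0.72 0.38] T along tin x,y: -0.0153 0.013 sd 0.03 sem 0.008566565092638293
t 27.62 tau5 [-0.0092 -0.0098 -0.0112 -0.0112 -0.0113] p [ 0.5861 -0.0986  0.1809]
27.625 -19.99802969201029 [-0.355  0.558  1.569  0.     1.015 -1.576]
```

View pics/s16.png

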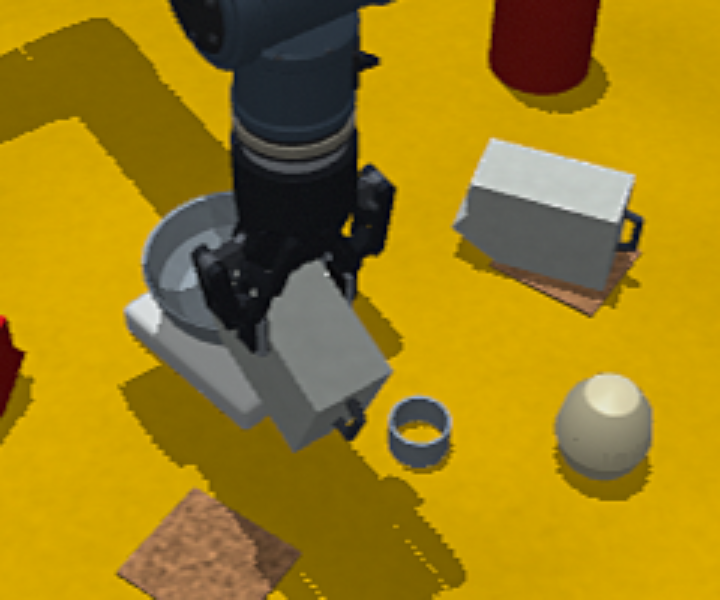

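```bash
python3 - <<'E'
from h import *
# crop offset (200,150) scale 3
uv=np.array([(391,370),(317,413),(298,450),(316,262)])/3+[200,150]-.33
L=[(.053,.03,.082),(.053,-.03,.082),(.053,-.03,0),(-.071,.03,.082)]
for k in (3,4):
    g,t,e=fit('scene',L[:k],uv[:k],[.5861,-.0986,.1809],np.radians(-20),(-.011,.073)); print(g,t,e)
for t in (-13,-16,-20):
  for gx,gz in[(-.011,.073),(-.013,.070)]:
    r=[]
    for n in (1,3):
      wb=n*.559; c,s=np.cos(np.radians(t)),np.sin(np.radians(t)); X=lambda x,z:(x-gx)*c-(z-gz)*s
      r.append(((4.6-wb-.2)*X(-.006,.041)+.2*X(-.072,.05)+wb*X(.037 if n==1 else .031,.0145))*1000)
    print(t,gx,np.round(r,1))
E
```

```text
[-0.01379153  0.07504711] -20.561364218863478 1.1795413016477028
[-0.01901556  0.08264756] -16.34230161060876 10.063415840268306
-13 -0.011 [-3.1 27.3]
-13 -0.013 [ 9.  39.4]
-16 -0.011 [-11.6  16.7]
-16 -0.013 [ 1.  29.4]
-20 -0.011 [-23.    2.6]
-20 -0.013 [-9.6 16. ]
```

Request:
{"op": "send_rows", "data": {
  "plan": [
    {"linear":[0,0,0],"roll":0.83},
    {"linear":[0,0.4,0],"roll":0.83},
    {"linear":[-0.1,0.5,0],"roll":0.84},
    {"linear":[0,0.5,0],"roll":0},
    {"linear":[0,0.5,0],"roll":0}
  ],
  "force": 22
}}

```text
t: 28.25
tcp_pos: [0.5838, -0.0972, 0.1231]
tool_rot: [0.675, -0.212, 0.212, -0.675]
force: [0.5, -0.2, -5.0]
finger_gap: 0.695
```

```bash
cat >> h.py <<'E'
def rad(name=None):
    s,p,R=st(); y=np.radians(yawof(R)); d=np.array([np.cos(y),np.sin(y)]); v=p[:2]-[.464,-.013]
    print('t',round(s['t'],2),'r',(v@d).round(4),'lat',(v@[-d[1],d[0]]).round(4),'z',p[2].round(4),'yaw',np.degrees(y).round(1),'F',s['force'].round(1),'gap',round(s['finger_gap']*85.4,1))
    if name:
        im=manip.snapshot('scene'); cv2.imwrite(name,cv2.resize(im[150:350,200:440],None,fx=3,fy=3))
E
python3 -c "
from h import *
rad()"
```

```text
t 28.25 r 0.1464 lat -0.0005 z 0.1231 yaw -34.9 F [ 0.5 -0.2 -5. ] gap 59.4
```

Request:
{"op": "send_rows", "data": {
  "plan": [
    {"linear":[-0.67,0,0],"roll":0},
    {"linear":[-0.4,-0.25,0],"roll":0},
    {"linear":[-0.4,-0.25,0],"roll":0},
    {"linear":[-0.3,-0.1,0],"roll":0},
    {"linear":[0,0,0],"roll":0}
  ]
}}

```text
t: 28.88
tcp_pos: [0.5462, -0.0695, 0.1442]
tool_rot: [0.675, -0.206, 0.218, -0.674]
force: [6.0, -4.5, -2.7]
finger_gap: 0.691
```

```bash
python3 -c "
from h import *
rad('pics/s17.png')"
```

```text
t 28.88 r 0.0998 lat 0.0008 z 0.1442 yaw -34.9 F [ 6.  -4.5 -2.7] gap 59.0
```

View pics/s17.png

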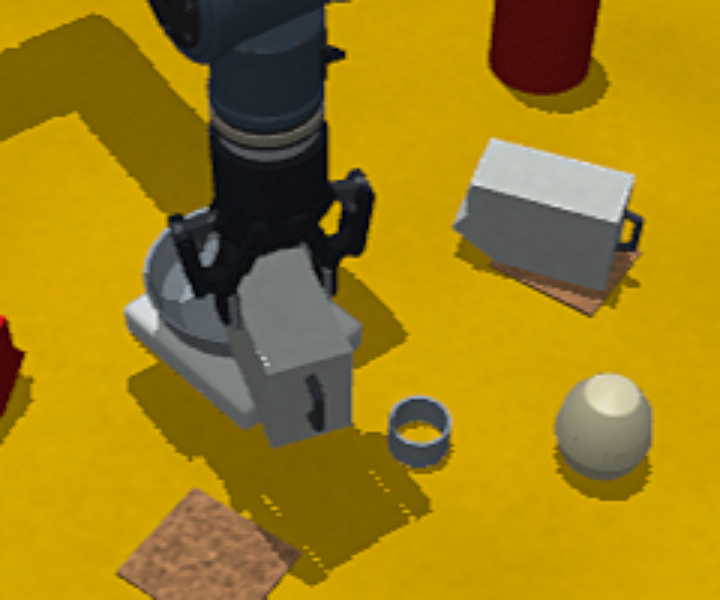

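Request:
{"op": "send_rows", "data": {
  "plan": [
    {"linear":[-0.25,0,0],"roll":0},
    {"linear":[-0.25,0,0],"roll":0},
    {"linear":[-0.25,0,0],"roll":0},
    {"linear":[-0.1,0,0],"roll":0},
    {"linear":[0,0,0],"roll":0}
  ]
}}

```text
t: 29.55
tcp_pos: [0.5255, -0.055, 0.1438]
tool_rot: [0.675, -0.207, 0.218, -0.674]
force: [4.8, -5.0, -1.5]
finger_gap: 0.693
```

```bash
python3 -c "
from h import *
rad('pics/s18.png')"
```

```text
t 29.55 r 0.0745 lat 0.0008 z 0.1438 yaw -34.9 F [ 4.8 -5.  -1.5] gap 59.1
```

View pics/s18.png

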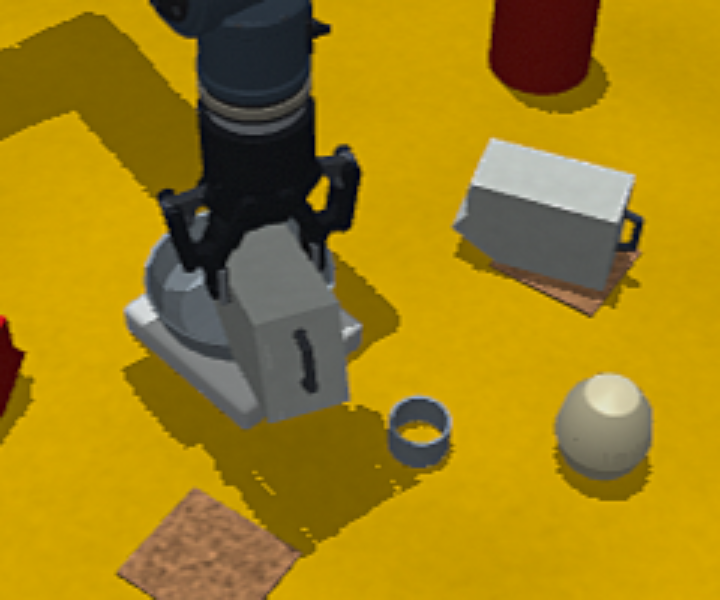

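Request:
{"op": "send_rows", "data": {
  "plan": [
    {"linear":[0.1,-0.6,0],"roll":0},
    {"linear":[0,-0.6,0],"roll":0},
    {"linear":[0,0,0],"roll":0},
    {"linear":[0,0,0],"roll":0},
    {"linear":[0,0,0],"roll":0}
  ]
}}

```text
t: 30.22
tcp_pos: [0.5209, -0.0535, 0.1768]
tool_rot: [0.674, -0.213, 0.212, -0.674]
force: [0.2, 0.8, -5.4]
finger_gap: 0.696
```

```bash
python3 -c "
from h import *
rad(); taus(14); rad('pics/s19.png'); s=manip.sense(); print(s['q'].round(3))"
```

```text
t 30.23 r 0.0698 lat -0.0006 z 0.1768 yaw -35.0 F [ 0.2  0.8 -5.4] gap 59.4
t 30.93 tau5 [-0.0914 -0.033  -0.0649 -0.06   -0.061  -0.0631 -0.0651 -0.0659 -0.0663
 -0.0673 -0.0671 -0.0685 -0.068  -0.0685] p [ 0.5216 -0.0538  0.1779]
t 30.93 r 0.0705 lat -0.0004 z 0.1779 yaw -35.0 F [ 0.   0.1 -5.2] gap 59.2
[-0.316  0.48   1.746 -0.     0.915 -1.276]
```

View pics/s19.png

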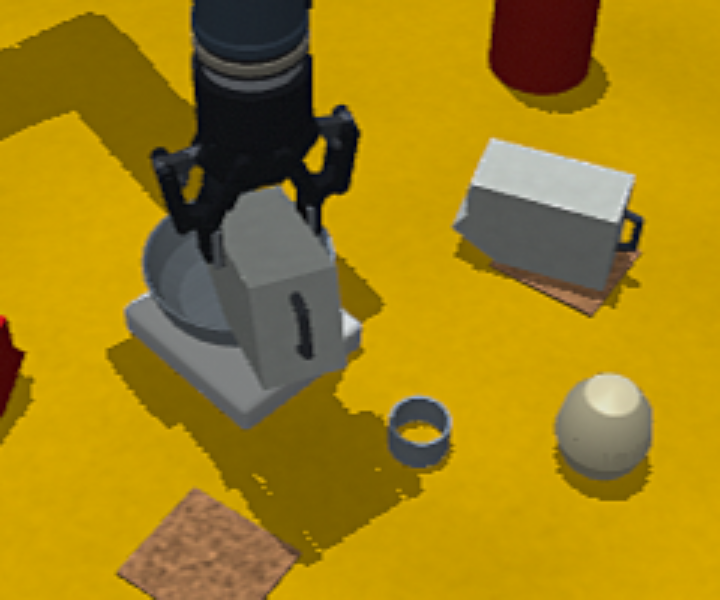

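```bash
python3 - <<'E'
from h import *
uv=np.array([(337,267),(247,285),(266,388),(342,362),(228,225)])/3+[200,150]-.33
L=[(.053,.03,.082),(.053,-.03,.082),(.053,-.03,0),(.053,.03,0),(-.071,-.03,.082)]
g,t,e=fit('scene',L[:4],uv[:4],[.5216,-.0538,.1779],np.radians(-35),(-.0135,.074)); print(g,t,e)
for n in (1,3):
  for end in(0,1):
    gx,gz=g
    wb=n*.559; c,s=np.cos(np.radians(t)),np.sin(np.radians(t)); X=lambda x,z:(x-gx)*c-(z-gz)*s
    xb=[(-.0365,.037),(-.03,.031)][n==3][end]
    print(n,'rear' if end else 'front',((4.7-wb-.2)*X(-.006,.041)+.2*X(-.072,.05)+wb*X(xb,.0145))*1000)
E
```

```text
[-0.0162796   0.07585074] 14.404317217167439 1.3634014610781833
1 front 61.48102280010322
1 rear 101.27594482937077
3 front 46.38187862597085
3 rear 145.46311306618804
```

Request:
{"op": "send_rows", "data": {
  "plan": [
    {"linear":[0.13,0.55,0],"roll":0},
    {"linear":[0,0.55,0],"roll":0},
    {"linear":[-0.2,0,0],"roll":0},
    {"linear":[-0.2,0,0],"roll":0},
    {"linear":[-0.1,0,0],"roll":0}
  ]
}}

```text
t: 31.6
tcp_pos: [0.5175, -0.0502, 0.1461]
tool_rot: [0.675, -0.208, 0.217, -0.674]
force: [4.1, -4.9, -1.4]
finger_gap: 0.698
```

Request:
{"op": "send_rows", "data": {
  "plan": [
    {"linear":[0.1,-0.6,0],"roll":0},
    {"linear":[0,-0.6,0],"roll":0},
    {"linear":[0,0,0],"roll":0},
    {"linear":[0,0,0],"roll":0},
    {"linear":[0,0,0],"roll":0}
  ]
}}

```text
t: 32.22
tcp_pos: [0.5141, -0.0489, 0.1798]
tool_rot: [0.674, -0.213, 0.212, -0.674]
force: [0.3, -0.1, -4.5]
finger_gap: 0.692
```

```bash
python3 -c "
from h import *
rad(); taus(16); rad('pics/s20.png')"
```

```text
t 32.23 r 0.0616 lat -0.0006 z 0.1798 yaw -35.0 F [ 0.3 -0.1 -4.5] gap 59.1
t 33.02 tau5 [-0.0792 -0.0778 -0.0786 -0.081  -0.0825 -0.0844 -0.0864 -0.088  -0.0889
 -0.0893 -0.0901 -0.0893 -0.0908 -0.0911 -0.0909 -0.0904] p [ 0.5149 -0.0491  0.1808]
t 33.02 r 0.0624 lat -0.0004 z 0.1808 yaw -35.0 F [ 0.6 -0.5 -4.7] gap 59.3
```

View pics/s20.png

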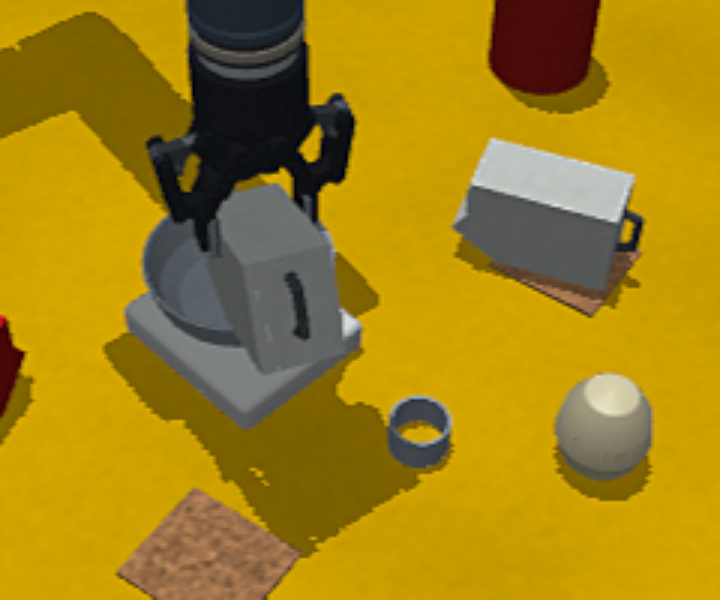

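```bash
python3 - <<'E'
from h import *
s,p,R=st(); im=manip.snapshot('wrist'); cv2.imwrite('pics/w4.png',im); print(s['tau'][4],p)
E
```

```text
-0.09077796712517738 [ 0.51494824 -0.0491353   0.18086423]
```

View pics/w4.png

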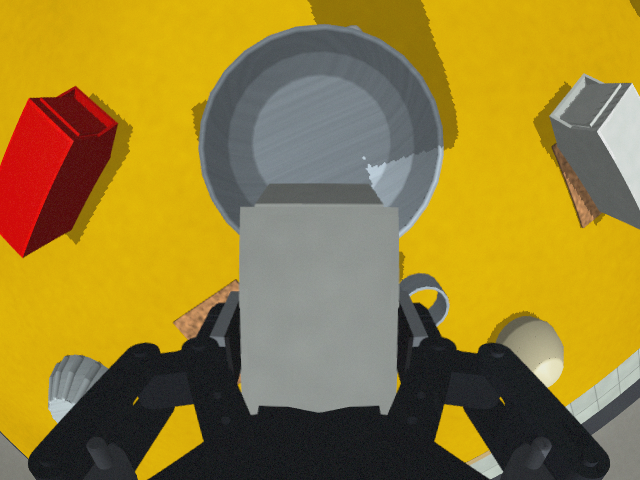

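```bash
cat >> h.py <<'E'
def wproj(P,p,R):
    k=manip.get_calibration('wrist'); f=240/np.tan(np.radians(k['fovy'])/2); T=k['tool_from_camera']
    t=(P-p)@R; c=(t-T[:3,3])@T[:3,:3]; th=np.arctan2(np.hypot(c[:,0],c[:,1]),c[:,2]); ph=np.arctan2(c[:,1],c[:,0]); return np.c_[k['cx']+f*th*np.cos(ph),k['cy']+f*th*np.sin(ph)]
def fit2(pos,yaw,Lw,uw,Ls,us,x0,ws=1.):
    y=np.radians(yaw); R=np.array([[np.cos(y),0,-np.sin(y)],[np.sin(y),0,np.cos(y)],[0,-1,0]])  # cols x,y(down),z
    pos=np.array(pos); pw=pos+[0,0,.011]
    def f(v):
        r=[]
        if len(Lw):
            r.append((wproj(loc2w(Lw,pw+[*(v[3]*R[:2,2]),0],v[:2],y,v[2]),pos,R)-uw).ravel())
        if len(Ls): r.append(ws*(proj('scene',loc2w(Ls,pw+[*(v[3]*R[:2,2]),0],v[:2],y,v[2]))-us).ravel())
        return np.concatenate(r)
    r=least_squares(f,[*x0,0]); print('gx,gz,tilt,lat',r.x[:2].round(4),np.degrees(r.x[2]).round(2),r.x[3].round(4),'res',r.fun.round(1)); return r.x
E
python3 - <<'E'
from h import *
RF=[(-.071,-.03,.082),(-.071,.03,.082)]; LIP=[(-.082,-.03,.029),(-.082,.03,.029)]
us=np.array([(332,247),(249,260),(267,371),(342,347),(213,205)])/3+[200,150]-.33
Ls=[(.053,.03,.082),(.053,-.03,.082),(.053,-.03,0),(.053,.03,0),(-.071,-.03,.082)]
# wrist: image right = tool z(+y local)
uw=np.array([(240,207),(398,207),(268,184),(373,184)])
p=[.51495,-.04914,.18086]
fit2(p,-35,RF+LIP,uw,[],[],(-.014,.075,.35))
fit2(p,-35,RF+LIP,uw,Ls,us,(-.014,.075,.35))
fit2(p,-35,RF,uw[:2],Ls,us,(-.014,.075,.35))
fit2(p,-35,[],[],Ls[:4],us[:4],(-.014,.075,.35))
# A initial grip from w2 (level, known)
fit2([.62952,.21697,.05726],14.5,RF,np.array([(219,188),(419,188)]),[],[],(-.008,.064,.0))
E
```

```text
gx,gz,tilt,lat [-0.0233  0.0874] 12.84 0.0005 res [ 2.9 -0.1 -1.4 -0.1 -5.   0.1  3.   0.1]
gx,gz,tilt,lat [-0.0223  0.0775] 16.26 0.0007 res [-0.4 -3.   2.9 -3.  -6.6  3.4  5.2  3.4  0.8  3.  -0.5  6.3 -1.5  3.2
  1.1  3.4 -4.9 -3. ]
gx,gz,tilt,lat [-0.0237  0.0752] 23.48 0.0004 res [ 0.8  0.1  0.   0.1  0.1 -2.1 -1.4  1.2 -0.9  1.   2.2  1.1 -4.6 -1.3]
gx,gz,tilt,lat [0.0331 0.103 ] 23.64 0.0138 res [-0.6 -1.  -0.3  1.8 -0.2 -0.7  1.1 -0.1]
gx,gz,tilt,lat [-0.0105  0.0726] -6.3 0.0002 res [ 0.  0.  0. -0.]
```

```bash
python3 - <<'E'
import cv2,numpy as np
a=cv2.imread('pics/s16.png')[230:470,190:420]; b=cv2.imread('pics/s20.png')[170:390,180:380]
a=cv2.resize(a,None,fx=1.7,fy=1.7,interpolation=cv2.INTER_CUBIC); b=cv2.resize(b,None,fx=1.85,fy=1.85,interpolation=cv2.INTER_CUBIC)
h=min(a.shape[0],b.shape[0]); c=np.hstack([a[:h],b[:h]]); print(c.shape,a.shape); cv2.imwrite('pics/cmp.png',cv2.convertScaleAbs(c,alpha=1.5))
E
```

```text
(407, 761, 3) (408, 391, 3)
```

View pics/cmp.png

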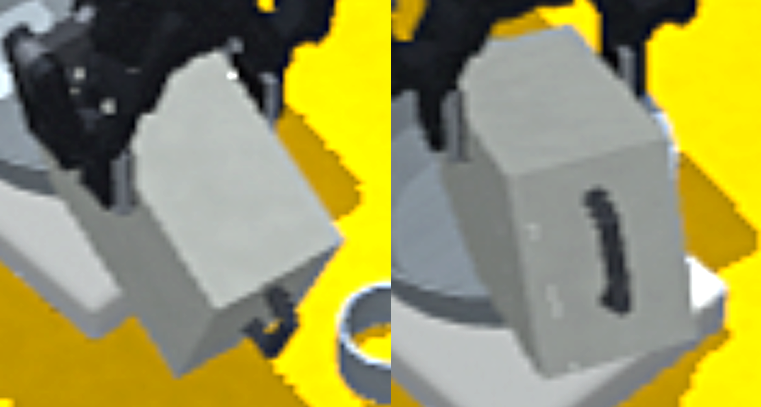

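```bash
python3 - <<'E'
from h import *
def f3(pos,yaw,L,us,gz=None,prior=None):
    y=np.radians(yaw); pw=np.array(pos)+[0,0,.011]
    f=lambda v:np.r_[(proj('scene',loc2w(L,pw,v[:2],y,v[2]))-us).ravel(), [] if gz is None else (v[1]-gz)/.0015]
    r=least_squares(f,[-.014,.075,.1]); print(r.x[:2].round(4),np.degrees(r.x[2]).round(2),r.fun.round(1)); return r.x
L=[(.053,.03,.082),(.053,-.03,.082),(.053,-.03,0),(.053,.03,0)]
u16=np.array([(390.6,371.2),(316.5,411.2),(294.7,451.8)])/3+[200,150]-.33
u20=np.array([(327.6,245.7),(246,266.2),(264.3,373.8),(343.2,351.1)])/3+[200,150]-.33
for gz in (None,.0745):
    a=f3([.5861,-.0986,.1809],-20,L[:3],u16,gz)
    b=f3([.51495,-.04914,.18086],-35,L,u20,gz)
RF=[(-.071,-.03,.082),(-.071,.03,.082)]
fit2([.51495,-.04914,.18086],-35,RF,np.array([(240,207),(398,207)]),L,u20,(-.014,.075,.35))
def M(n,W,gx,gz,t,end):
    wb=n*.559; c,s=np.cos(t),np.sin(t); X=lambda x,z:(x-gx)*c-(z-gz)*s
    xb=[(-.0365,.037),(-.03,.031)][n==3][end]
    return round(((W-wb-.2)*X(-.006,.041)+.2*X(-.072,.05)+wb*X(xb,.0145))*1000,1)
for W in(4.6,4.8):
    print(W,'up (obs 11):',[M(n,W,*a,1) for n in(1,3)],'down (obs 95)',[M(n,W,*b,0) for n in(1,3)])
E
```

```text
[-0.013   0.0788] -20.14 [ 0.4 -0.4 -0.1  0.2 -0.4  0.3]
[-0.0184  0.0768] 21.07 [ 0.9 -0.4 -0.9  0.3 -1.   0.2  0.5  0. ]
[-0.0138  0.0751] -21.09 [ 1.  -0.6  0.4  0.2 -0.3 -0.3  0.4]
[-0.0202  0.0747] 20.05 [ 1.2 -0.4 -0.7  0.4 -1.   0.   0.5 -0.2  0.2]
gx,gz,tilt,lat [-0.0237  0.0754] 22.05 0.0001 res [-0.4 -0.1 -0.  -0.1  1.6 -0.7 -0.4  0.1 -0.2  0.6  1.5  0.3]
4.6 up (obs 11): [np.float64(-17.5), np.float64(7.3)] down (obs 95) [np.float64(90.8), np.float64(79.2)]
4.8 up (obs 11): [np.float64(-18.5), np.float64(6.3)] down (obs 95) [np.float64(95.8), np.float64(84.2)]
```

Request:
{"op": "send_rows", "data": {
  "plan": [
    {"linear":[0.15,0.9,0],"roll":0},
    {"linear":[0,0.25,0],"roll":0},
    {"linear":[-0.35,0,0],"roll":0},
    {"linear":[-0.35,0.1,0],"roll":0},
    {"linear":[-0.3,0.1,0],"roll":0}
  ]
}}

```text
t: 33.75
tcp_pos: [0.4956, -0.035, 0.1418]
tool_rot: [0.674, -0.211, 0.215, -0.674]
force: [1.4, -0.5, -1.7]
finger_gap: 0.695
```

```bash
python3 -c "
from h import *
rad('pics/s21.png')"
```

```text
t 33.75 r 0.0385 lat 0.0001 z 0.1418 yaw -35.0 F [ 1.4 -0.5 -1.7] gap 59.3
```

View pics/s21.png

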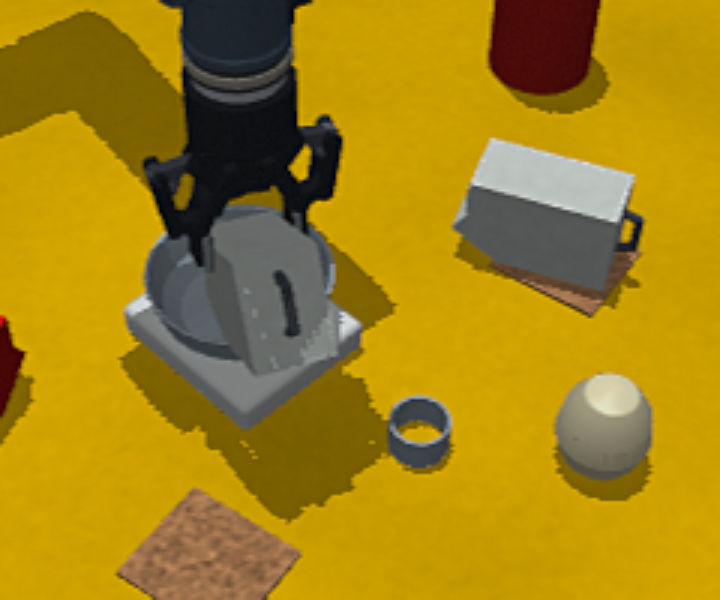

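```bash
python3 - <<'E'
from h import *
b=cv2.imread('pics/s21.png')[170:400,160:380]; b=cv2.resize(b,None,fx=1.8,fy=1.8,interpolation=cv2.INTER_CUBIC)
w=manip.snapshot('wrist')[0:410,130:510]; h=b.shape[0]; w=w[:h]; 
c=np.hstack([cv2.convertScaleAbs(b[:w.shape[0]],alpha=1.5),w]); cv2.imwrite('pics/c21.png',c); print(c.shape,b.shape)
E
```

```text
(410, 776, 3) (414, 396, 3)
```

View pics/c21.png

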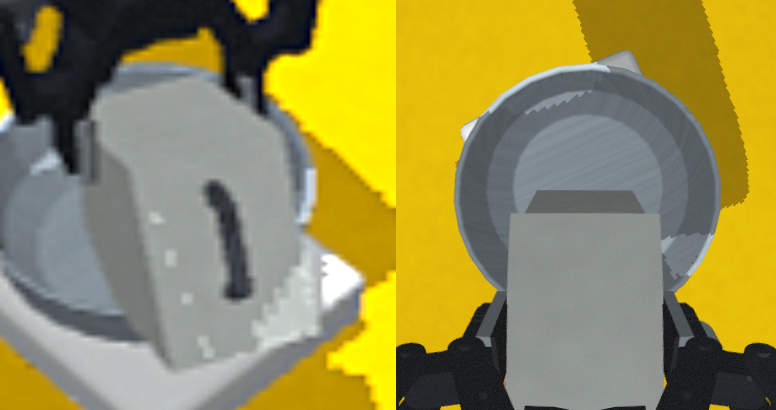

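```bash
python3 - <<'E'
from h import *
L=[(.053,.03,.082),(.053,-.03,.082),(.053,-.03,0),(.053,.03,0)]
u=(np.array([(275,125),(133,153),(175,370),(320,338)])/1.8+[160,170])/3+[200,150]-.33
RF=[(-.071,-.03,.082),(-.071,.03,.082)]
s,p,R=st()
fit2(p,-35,RF,np.array([(245,213),(394,213)]),L,u,(-.02,.075,.5))
E
```

```text
gx,gz,tilt,lat [-0.025   0.0767] 32.33 0.0004 res [ 0.3  0.1 -0.2  0.1  0.9  0.1 -0.8  2.2 -0.6 -0.6 -0.2 -2.3]
```

Request:
{"op": "send_rows", "data": {
  "plan": [
    {"linear":[0,-0.7,0],"roll":0},
    {"linear":[0.5,0,0],"roll":0},
    {"linear":[0,0.5,0],"roll":0},
    {"linear":[-0.03,0.35,0],"roll":0},
    {"linear":[-0.1,0.1,0],"roll":0}
  ]
}}

```text
t: 34.48
tcp_pos: [0.5056, -0.0424, 0.1348]
tool_rot: [0.675, -0.21, 0.215, -0.674]
force: [-3.3, -3.1, 31.1]
finger_gap: 0.695
```

```bash
python3 -c "
from h import *
rad()"
```

```text
t 34.48 r 0.051 lat -0.0003 z 0.1348 yaw -35.0 F [-3.3 -3.1 31.1] gap 59.4
```

Request:
{"op": "send_rows", "data": {
  "plan": [
    {"linear":[-0.12,0.05,0],"roll":0},
    {"linear":[-0.12,0.05,0],"roll":0},
    {"linear":[-0.12,0.05,0],"roll":0},
    {"linear":[-0.12,0.05,0],"roll":0},
    {"linear":[0,0,0],"roll":0}
  ]
}}

```text
t: 35.1
tcp_pos: [0.4941, -0.0334, 0.1289]
tool_rot: [-0.674, 0.21, -0.215, 0.675]
force: [-0.1, 0.5, 19.1]
finger_gap: 0.694
```

```bash
python3 - <<'E'
from h import *
rad('pics/s22.png')
b=cv2.imread('pics/s22.png')[170:400,160:380]; b=cv2.resize(b,None,fx=1.8,fy=1.8,interpolation=cv2.INTER_CUBIC)
w=manip.snapshot('wrist')[0:410,130:510]; c=np.hstack([cv2.convertScaleAbs(b[:410],alpha=1.5),w]); cv2.imwrite('pics/c22.png',c)
E
```

```text
t 35.1 r 0.0363 lat 0.0005 z 0.1289 yaw -35.0 F [-0.1  0.5 19.1] gap 59.3
```

View pics/c22.png

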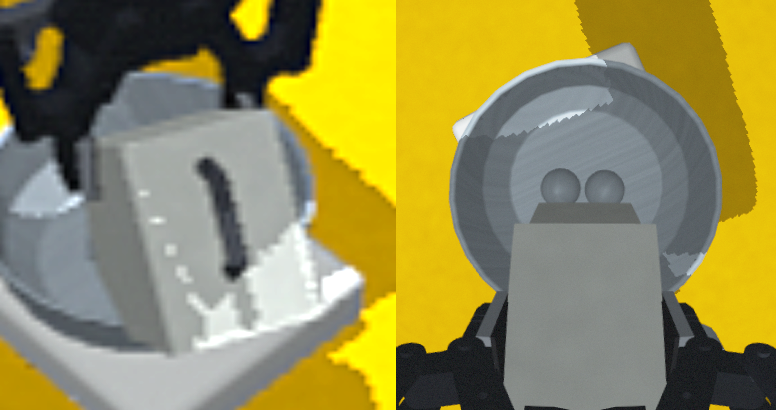

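Two balls are out at (560,188) and (604,188) in the crop, so B is the fuller tin. Tipping further for the third.

Request:
{"op": "send_rows", "data": {
  "plan": [
    {"linear":[-0.1,0.06,0],"roll":0},
    {"linear":[-0.1,0.06,0],"roll":0},
    {"linear":[-0.1,0.06,0],"roll":0},
    {"linear":[0,0,0],"roll":0},
    {"linear":[0,0,0],"roll":0}
  ]
}}

```text
t: 35.83
tcp_pos: [0.486, -0.0281, 0.1231]
tool_rot: [-0.674, 0.211, -0.215, 0.674]
force: [-2.6, -0.2, 18.3]
finger_gap: 0.695
```

```bash
python3 - <<'E'
from h import *
rad('pics/s23.png')
b=cv2.imread('pics/s23.png')[170:400,160:380]; b=cv2.resize(b,None,fx=1.8,fy=1.8,interpolation=cv2.INTER_CUBIC)
w=manip.snapshot('wrist')[0:410,130:510]; c=np.hstack([cv2.convertScaleAbs(b[:410],alpha=1.5),w]); cv2.imwrite('pics/c23.png',c)
E
```

```text
t 35.83 r 0.0267 lat 0.0003 z 0.1231 yaw -35.0 F [-2.6 -0.2 18.3] gap 59.3
```

View pics/c23.png

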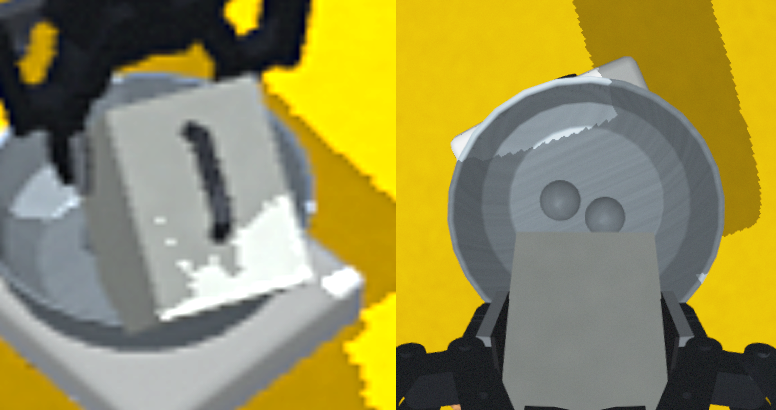

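Request:
{"op": "send_rows", "data": {
  "plan": [
    {"linear":[0,-0.3,0],"roll":0},
    {"linear":[0,-0.5,0],"roll":0},
    {"linear":[0,-0.5,0],"roll":0},
    {"linear":[0,0,0],"roll":0},
    {"linear":[0,0,0],"roll":0}
  ]
}}

```text
t: 36.55
tcp_pos: [0.4827, -0.0271, 0.1593]
tool_rot: [0.674, -0.214, 0.211, -0.674]
force: [1.2, 0.1, -3.6]
finger_gap: 0.696
```

```bash
python3 - <<'E'
from h import *
rad('pics/s24.png')
b=cv2.imread('pics/s24.png')[150:380,130:350]; b=cv2.resize(b,None,fx=1.8,fy=1.8,interpolation=cv2.INTER_CUBIC)
w=manip.snapshot('wrist')[0:410,130:510]; c=np.hstack([cv2.convertScaleAbs(b[:410],alpha=1.5),w]); cv2.imwrite('pics/c24.png',c)
E
```

```text
t 36.55 r 0.0234 lat -0.0008 z 0.1593 yaw -35.0 F [ 1.2  0.1 -3.6] gap 59.5
```

View pics/c24.png

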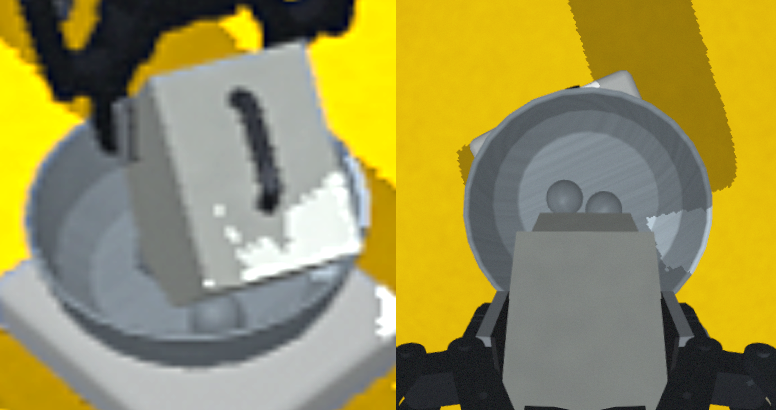

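Request:
{"op": "send_rows", "data": {
  "plan": [
    {"linear":[0,-0.7,0],"roll":0},
    {"linear":[0,-0.7,0],"roll":0},
    {"linear":[0.5,0,0],"roll":0},
    {"linear":[0.9,0,0],"roll":0},
    {"linear":[0.9,0,0],"roll":0}
  ],
  "force": 30
}}

```text
t: 37.28
tcp_pos: [0.5413, -0.0679, 0.201]
tool_rot: [0.674, -0.213, 0.212, -0.674]
force: [0.0, -1.2, -2.4]
finger_gap: 0.691
```

Request:
{"op": "send_rows", "data": {
  "plan": [
    {"linear":[0.9,0,0],"roll":0},
    {"linear":[0.9,0,0],"roll":0},
    {"linear":[0.9,0,0],"roll":0},
    {"linear":[0.9,0,0],"roll":0},
    {"linear":[0.9,0,0],"roll":0}
  ]
}}

```text
t: 37.9
tcp_pos: [0.6517, -0.1455, 0.1999]
tool_rot: [-0.674, 0.214, -0.212, 0.674]
force: [0.8, 0.2, -1.7]
finger_gap: 0.696
```

```bash
python3 - <<'E'
from h import *
feel(5)
rad('pics/s25.png'); t=manip.snapshot('top')[240:360,260:400]; t=cv2.resize(t,None,fx=3,fy=3,interpolation=cv2.INTER_CUBIC); t=cv2.convertScaleAbs(t,alpha=1.7)
b=cv2.imread('pics/s25.png')[150:510,100:460]; cv2.imwrite('pics/c25.png',np.hstack([b,t]))
E
```

```text
t 38.15 p [ 0.6523 -0.1461  0.2002] yaw -35.01 gap 59.3
F [ 0.76 -0.51 -3.06] sd [1.92 1.25 0.41] T along tin x,y: 0.0218 0.0643 sd 0.154 sem 0.06885493188818169
t 38.15 r 0.2277 lat -0.0008 z 0.2004 yaw -35.0 F [-0.1  0.3 -3.1] gap 59.3
```

View pics/c25.png

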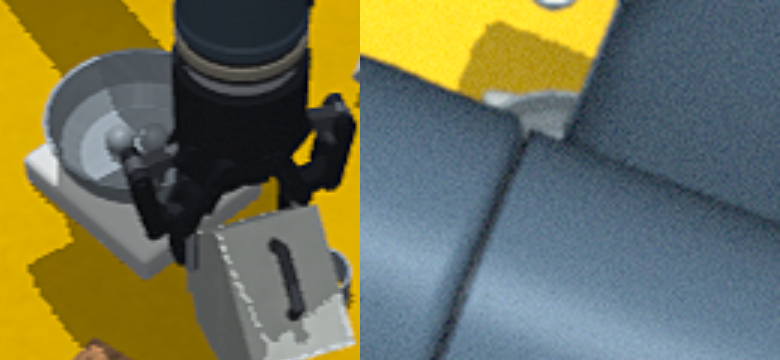

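Request:
{"op": "send_rows", "data": {
  "plan": [
    {"linear":[0.3,0.85,0],"roll":0},
    {"linear":[0.3,0.85,0],"roll":0},
    {"linear":[0.2,0.85,0],"roll":0},
    {"linear":[0,0.85,0],"roll":0},
    {"linear":[0,0.75,0],"roll":0}
  ],
  "force": 20
}}

```text
t: 38.88
tcp_pos: [0.6701, -0.1576, 0.0769]
tool_rot: [-0.674, 0.213, -0.212, 0.674]
force: [-0.6, -0.1, -3.1]
finger_gap: 0.694
```

```bash
python3 - <<'E'
from h import *
rad(); im=manip.snapshot('scene'); cv2.imwrite('pics/s26.png',cv2.resize(im[190:390,180:420],None,fx=3,fy=3))
E
```

```text
t 38.88 r 0.2517 lat -0.0004 z 0.0769 yaw -35.0 F [-0.6 -0.1 -3.1] gap 59.3
```

View pics/s26.png

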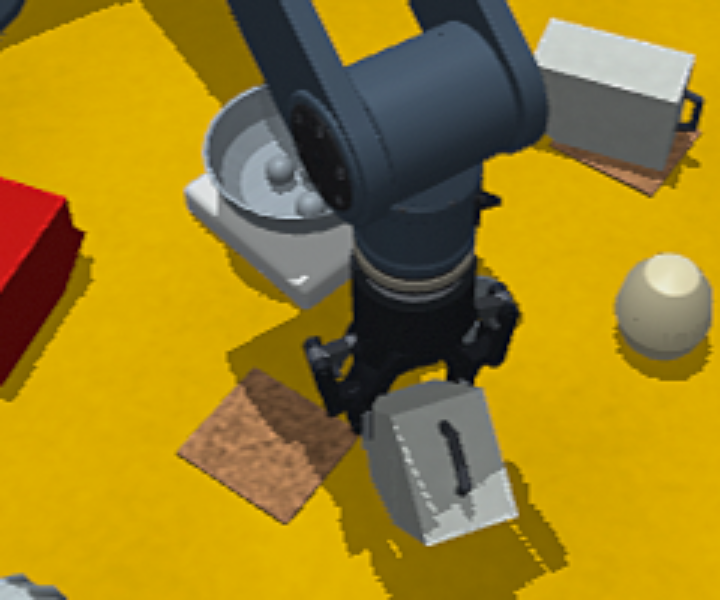

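Request:
{"op": "send_rows", "data": {
  "plan": [
    {"linear":[0.1,0.3,0],"roll":0},
    {"linear":[0.3,0.15,0],"roll":0},
    {"linear":[0.4,0.08,0],"roll":0},
    {"linear":[0.4,0.05,0],"roll":0},
    {"linear":[0.4,0.05,0],"roll":0}
  ]
}}

```text
t: 39.55
tcp_pos: [0.709, -0.1847, 0.0603]
tool_rot: [-0.674, 0.214, -0.211, 0.675]
force: [-4.3, 1.8, 4.9]
finger_gap: 0.694
```

```bash
python3 - <<'E'
from h import *
rad(); im=manip.snapshot('scene'); cv2.imwrite('pics/s27.png',cv2.resize(im[190:390,180:420],None,fx=3,fy=3))
E
```

```text
t 39.55 r 0.2991 lat -0.0001 z 0.0603 yaw -35.0 F [-4.3  1.8  4.9] gap 59.2
```

View pics/s27.png

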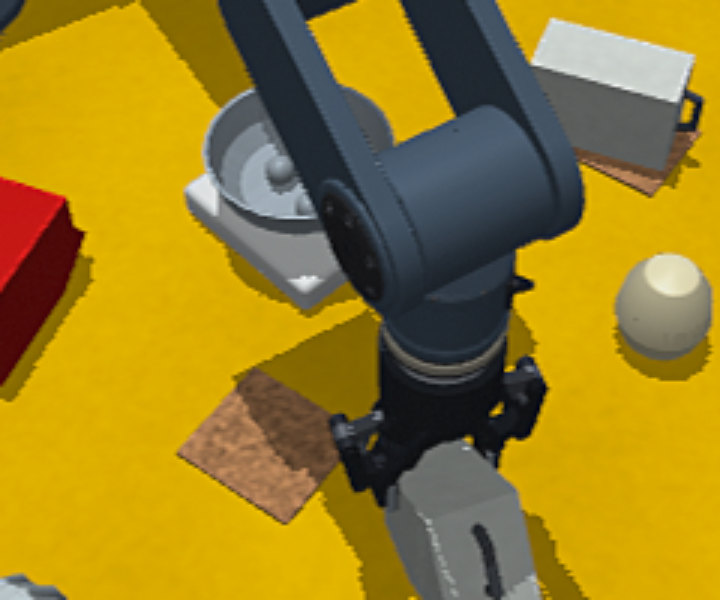

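Request:
{"op": "send_rows", "data": {
  "plan": [
    {"linear":[0.4,0,0],"roll":0},
    {"linear":[0.4,0,0],"roll":0},
    {"linear":[0.4,-0.03,0],"roll":0},
    {"linear":[0.4,-0.03,0],"roll":0},
    {"linear":[0.3,0,0],"roll":0}
  ]
}}

```text
t: 40.22
tcp_pos: [0.7578, -0.2194, 0.0603]
tool_rot: [0.674, -0.212, 0.213, -0.674]
force: [-0.3, 0.2, -2.8]
finger_gap: 0.695
```

```bash
python3 - <<'E'
from h import *
rad(); im=manip.snapshot('scene'); cv2.imwrite('pics/s28.png',cv2.resize(im[200:440,200:440],None,fx=2.5,fy=2.5))
E
```

```text
t 40.23 r 0.359 lat -0.0005 z 0.0603 yaw -35.0 F [-0.3  0.2 -2.8] gap 59.4
```

View pics/s28.png

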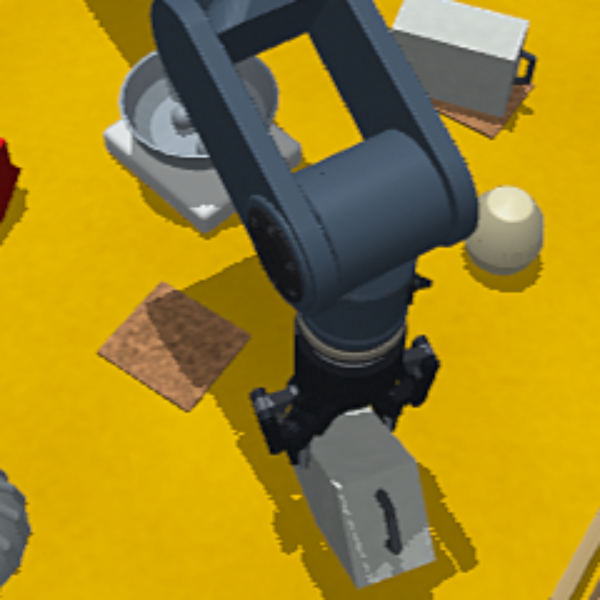

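Request:
{"op": "send_rows", "data": {
  "plan": [
    {"linear":[0.2,0.1,0],"roll":0},
    {"linear":[0.3,0.05,0],"roll":0},
    {"linear":[0.3,0,0],"roll":0},
    {"linear":[0.3,-0.05,0],"roll":0},
    {"linear":[0,0,0],"roll":0}
  ]
}}

```text
t: 40.9
tcp_pos: [0.7835, -0.2369, 0.0608]
tool_rot: [-0.674, 0.213, -0.212, 0.675]
force: [-4.5, 2.5, 10.3]
finger_gap: 0.695
```

```bash
python3 - <<'E'
from h import *
rad(); im=manip.snapshot('scene'); cv2.imwrite('pics/s29.png',cv2.resize(im[200:440,200:440],None,fx=2.5,fy=2.5))
E
```

```text
t 40.9 r 0.3902 lat -0.0003 z 0.0608 yaw -35.0 F [-4.5  2.5 10.3] gap 59.3
```

View pics/s29.png

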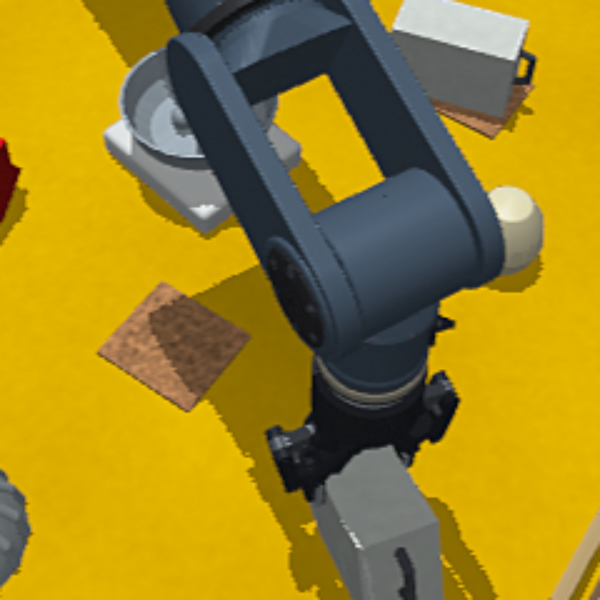

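Request:
{"op": "send_rows", "data": {
  "plan": [
    {"linear":[0,0,0],"roll":0},
    {"linear":[0,0,0],"roll":0},
    {"linear":[0,0,0],"roll":0},
    {"linear":[0,0,0],"roll":0},
    {"linear":[0,0,0],"roll":0}
  ],
  "claw": 85
}}

```text
t: 41.58
tcp_pos: [0.7837, -0.2373, 0.0576]
tool_rot: [-0.674, 0.213, -0.213, 0.674]
force: [-0.2, 0.3, 0.6]
finger_gap: 0.991
```

Request:
{"op": "send_rows", "data": {
  "plan": [
    {"linear":[0,-0.8,0],"roll":0},
    {"linear":[0,-1,0],"roll":0},
    {"linear":[0,-1,0],"roll":0},
    {"linear":[0,-1,0],"roll":0},
    {"linear":[0,-1,0],"roll":0}
  ]
}}

```text
t: 42.2
tcp_pos: [0.7842, -0.2375, 0.2054]
tool_rot: [0.675, -0.212, 0.214, -0.674]
force: [0.1, -1.3, -0.7]
finger_gap: 0.991
```

Request:
{"op": "send_rows", "data": {
  "plan": [
    {"linear":[-0.5,0,-1],"roll":0},
    {"linear":[-0.5,0,-1],"roll":0},
    {"linear":[-0.5,0,-1],"roll":0},
    {"linear":[-0.5,0,-1],"roll":0},
    {"linear":[-0.5,0,-1],"roll":0}
  ]
}}

```text
t: 42.82
tcp_pos: [0.6359, -0.3181, 0.2043]
tool_rot: [0.675, -0.211, 0.214, -0.674]
force: [-0.4, -0.7, -0.3]
finger_gap: 0.992
```

```bash
python3 - <<'E'
from h import *
rad(); im=manip.snapshot('scene'); cv2.imwrite('pics/s30.png',im)
t=manip.snapshot('top'); cv2.imwrite('pics/t30.png',cv2.convertScaleAbs(t,alpha=1.5))
E
```

```text
t 42.83 r 0.3158 lat -0.1513 z 0.2043 yaw -35.0 F [-0.4 -0.7 -0.3] gap 84.7
```

View pics/s30.png

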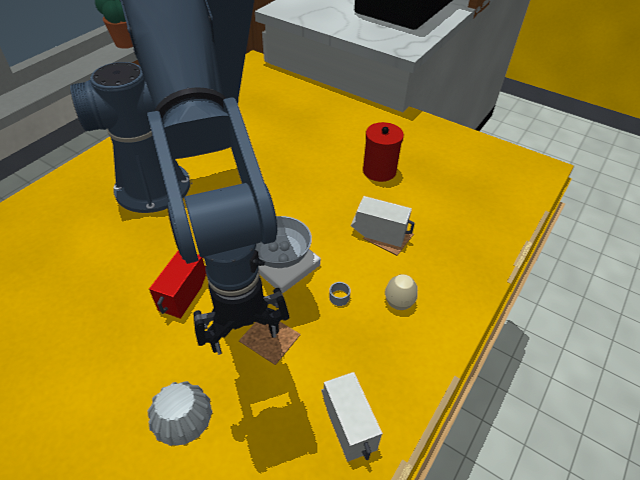

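View pics/t30.png

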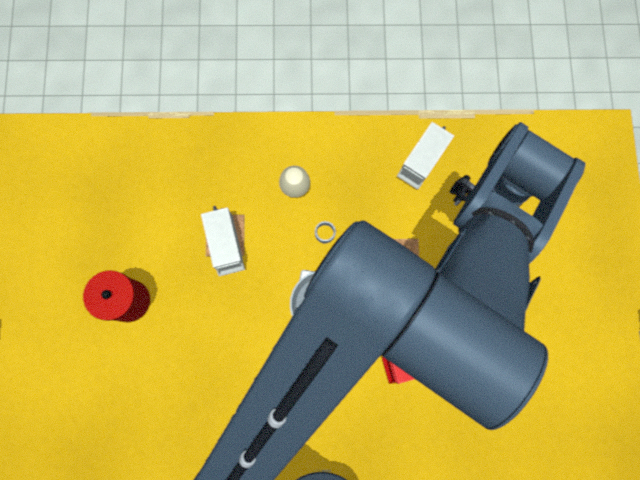

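```bash
python3 - <<'E'
from h import *
im=cv2.imread('pics/s30.png')
a=cv2.resize(im[205:295,235:325],(450,450),interpolation=cv2.INTER_CUBIC)
b=im.copy(); 
q=proj('scene',tinpts(.637,.218,np.radians(14.3))); cv2.polylines(b,[q[:4].astype(int)],True,(0,0,255),1)
b=cv2.resize(b[190:260,340:425],None,fx=4,fy=4)
c=np.zeros((450,450+b.shape[1],3),np.uint8); c[:,:450]=a; c[:b.shape[0],450:]=b; cv2.imwrite('pics/c30.png',c)
E
```

```text
(no output)
```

View pics/c30.png

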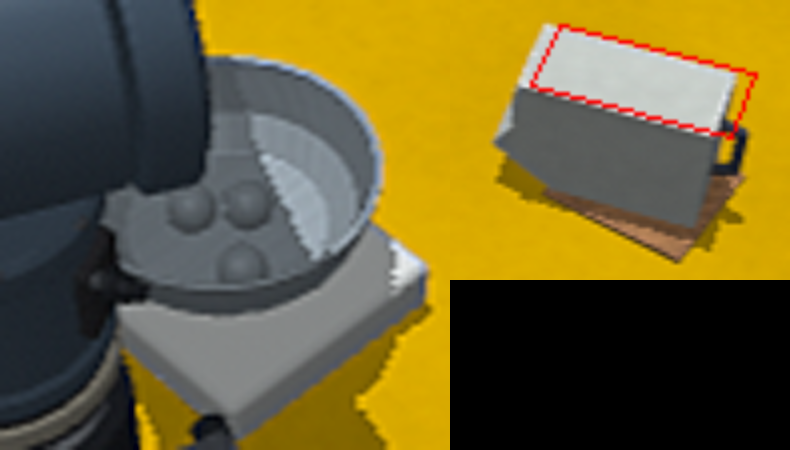

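```bash
python3 - <<'E'
from h import *
u=(np.array([(547,25),(738,72),(719,137),(516,88),(697,229)])-[450,0])/4+[340,190]-.4
L=np.array([(-.071,.03,.082),(.053,.03,.082),(.053,-.03,.082),(-.071,-.03,.082),(.053,-.03,0)])
f=lambda v:np.r_[(proj('scene',Ro.from_euler('ZYX',v[2:5]).apply(L)+[v[0],v[1],v[5]])-u).ravel(),(v[5]-.003)/.002]
r=least_squares(f,[.63,.215,.25,0,0,.003]); print(r.x[:2],np.degrees(r.x[2:5]),r.x[5],r.fun.round(2))
s=manip.sense(); print(s['t'],s['force'].round(2),np.abs(s['qd']).max())
E
```

```text
[0.62733688 0.21453881] [ 1.48692850e+01 -1.20670509e-01  1.09687016e-02] 0.003123154796515223 [-0.35  0.15  0.08  0.1  -0.5   0.07  0.67 -0.13  0.1  -0.14  0.06]
42.925 [0.46 0.19 0.94] 0.04689393054874487
```

Tin A is level (tilt about 0.1°) and three balls are in the bowl. I'll let everything settle, then hand in.

Request:
{"op": "send_rows", "data": {
  "plan": [
    {"linear":[0,0,-0.5],"roll":0},
    {"linear":[0,0,-0.5],"roll":0},
    {"linear":[0,0,0],"roll":0},
    {"linear":[0,0,0],"roll":0},
    {"linear":[0,0,0],"roll":0}
  ]
}}

```text
t: 43.55
tcp_pos: [0.6195, -0.3413, 0.2016]
tool_rot: [-0.674, 0.212, -0.212, 0.675]
force: [-0.2, 1.2, 0.5]
finger_gap: 0.998
```

```bash
python3 -c "
from station import manip
print(manip.sense()['t']); print(manip.sign_off())"
```

```text
43.55
the job is handed in; nothing more can be done
None
```

I poured three balls into the scale bowl from the tin on the robot's right (y<0). I handed the job in at about 43.6 s of the 72 s; no verdict was returned.

**How I did it:** the tool can only turn about the vertical. I tilted each tin by pivoting it loosely in the grip against the bowl's rim, and felt the balls shift through the wrist-pitch joint torque.

**Which tin:**
- **Left tin (y>0):** the readings fitted one ball clearly. The moment changed by about 3 mN·m between the two tilts. One ball predicts 6–9 and three predict about 53.
- **Right tin:** its own readings were ambiguous because the tin slipped in the grip. The mouth-up reading favoured three balls. The mouth-down reading could not tell the two cases apart at the best grip estimate, and on one fit it leaned towards one ball.
- I poured from the right tin mainly on the left tin's clear result, and three balls came out.

**Last checks:**
- The final picture shows three balls in the bowl. The right tin's lifted weight fell from about 4.7 N to 3.06 N, which matches three balls.
- The left tin fits as level (about 0.1° of tilt) on its mat, about 10 mm from where it started.
- The right tin looks upright on the bare worktop in both camera views, but I did not measure its tilt.
- The egg timer, napkin ring, jelly mould and sugar tin look unmoved in the pictures; I did not re-measure their positions.
- The arm was clear with near-zero wrist force. I could not read how far the bowl had sunk.

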